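# Swap charged and spent batteries at a rental counter's locking charger

## Task

Swap the batteries: with the release prod from the counter mat, push in through the slot in the charging station's front under each battery until its hidden latch lets go and it springs forward, then slide each one straight forward out from under the lips, lift it off and lay it flat in the tray, one to a compartment. The spent batteries that now lie in the tray go into free bays of the station, slid back under the lips until they latch fully home. Finish with the prod lying back on its mat, and leave the lens and other gear on the counter where they are.

Things in the scene. Friction and masses are not known exactly. Their poses are not given: they have to be found in the camera images.
- charger: Grey charging station, fixed, 150 mm deep (x) x 320 wide (y). Origin: centre of its underside; x points from its front (robot side) to its back. Deck 46 mm above the counter, back block (x = 35 to 75 mm) 82 mm high. Bays 1 to 4 at y = 114, 38, -38, -114 mm; some empty. Beside each bay 6 mm rails; over the rails' back ends lips overhang (x = 3 to 32 mm, 6 to 9 mm above the deck).
- slot1 (a point): Mouth centre of bay 1's slot in the station's front face (24 mm above the counter, axes as the station's; white mark on the deck above it). Slot 14 mm wide, 12 high, straight in along +x, 28 mm deep. The spring latch tab (plate 18 x 18 mm) stands 32 mm in from the mouth and moves 10 mm: pressed 5 mm it lets go, 8 mm is sure; 2 to 6 N, up to 5 N more under a battery. It springs back once the battery has gone.
- slot2 (a point): Mouth centre of bay 2's slot in the station's front face (24 mm above the counter, axes as the station's; white mark on the deck above it). Slot 14 mm wide, 12 high, straight in along +x, 28 mm deep. The spring latch tab (plate 18 x 18 mm) stands 32 mm in from the mouth and moves 10 mm: pressed 5 mm it lets go, 8 mm is sure; 2 to 6 N, up to 5 N more under a battery. It springs back once the battery has gone.
- slot3 (a point): Mouth centre of bay 3's slot in the station's front face (24 mm above the counter, axes as the station's; white mark on the deck above it). Slot 14 mm wide, 12 high, straight in along +x, 28 mm deep. The spring latch tab (plate 18 x 18 mm) stands 32 mm in from the mouth and moves 10 mm: pressed 5 mm it lets go, 8 mm is sure; 2 to 6 N, up to 5 N more under a battery. It springs back once the battery has gone.
- slot4 (a point): Mouth centre of bay 4's slot in the station's front face (24 mm above the counter, axes as the station's; white mark on the deck above it). Slot 14 mm wide, 12 high, straight in along +x, 28 mm deep. The spring latch tab (plate 18 x 18 mm) stands 32 mm in from the mouth and moves 10 mm: pressed 5 mm it lets go, 8 mm is sure; 2 to 6 N, up to 5 N more under a battery. It springs back once the battery has gone.
- bat1: Charged black video battery 71 (x) x 38 (y) x 40 mm (z), 0.13 to 0.23 kg. Origin: centre of the block, z to its labelled top. Locked in any bay (or absent): centre x = -5 mm, z = 66 mm in the station's frame, axes as the station's. A groove 5 mm high, 6 deep runs along each long side, 5 mm above the underside; the station's lips reach into it, so it cannot lift there.
- bat2: Charged battery like bat1, in any bay or absent. A hidden tooth under it blocks it from coming forward; when its latch tab is pressed, the tooth drops and a spring at the back pushes the battery about 10 mm forward (station's -x), where it stays, unlatched, still under the lips.
- bat3: Charged battery like bat1, in any bay or absent. Once unlatched it slides on by hand along the rails straight towards the station's -x; from 28 mm in all in front of its locked place (32 is ample) it is clear of the lips and lifts straight up.
- bat4: Charged battery like bat1, in any bay or absent.
- spent1: Spent battery, same make as bat1, lying label up in a tray compartment at the start, or absent. Either end may go first. To load it: stand it foot down on the deck between a free bay's rails, 45 mm in front of the locked place (the rails flare there), and slide it straight back (+x).
- spent2: Spent battery like spent1, or absent. At the end of the slide it rides over the ramped tooth and pushes the spring back (up to about 12 N); the tooth snaps up at the locked place and keeps it there. Push 2 to 3 mm past that place (4 mm is the stop) to be sure; let go too early, the spring sends it about 10 mm forward.
- prod: Release prod: a square black handle, 70 mm long, 14 x 14 mm, with a stiff white round pin, 6 mm in diameter, out of one end. Origin: centre of the handle; x along the prod towards the pin's tip, which is 120 mm from the origin. 45 g, it balances about 6 mm in front of the origin. It lies flat on the mat at the start (axis 7 mm above what it lies on).
- mat: Grey cloth-covered counter mat for the prod, fixed, 200 mm (x) x 130 mm (y), 2 mm thick. Origin: centre of its underside.
- tray: White hand-over tray, fixed, 205 mm (x) x 151 mm (y), four compartments two by two. Origin: centre of its underside. Floor 5 mm thick; outer walls 18 mm and dividers 16 mm above the counter, 5 mm thick.
- cell1 (a point): Centre of the floor of one tray compartment (5 mm above the counter, axes as the tray's). The compartment is 95 mm long (x) and 68 mm wide (y) inside; a battery lies in it lengthways.
- cell2 (a point): Centre of the floor of one tray compartment (5 mm above the counter, axes as the tray's). The compartment is 95 mm long (x) and 68 mm wide (y) inside; a battery lies in it lengthways.
- cell3 (a point): Centre of the floor of one tray compartment (5 mm above the counter, axes as the tray's). The compartment is 95 mm long (x) and 68 mm wide (y) inside; a battery lies in it lengthways.
- cell4 (a point): Centre of the floor of one tray compartment (5 mm above the counter, axes as the tray's). The compartment is 95 mm long (x) and 68 mm wide (y) inside; a battery lies in it lengthways.
- lens_prime: Not part of the job: standing short lens, 66 mm across, 55 mm tall. Origin: centre of its underside.
- lens_cap: Not part of the job: black lens cap lying flat, 62 mm across, 9 mm thick. Origin: centre of its underside.
- filter_case: Not part of the job: flat clear filter case, 85 x 85 x 14 mm. Origin: centre of its underside.
- card_case: Not part of the job: small black memory card case lying flat, 60 x 45 x 12 mm. Origin: centre of its underside.
There are look-alikes about, which are no part of the job. Of the things shaped like the prod, the black one is meant. What is shaped like the bat4 but purple is not meant.

How it is judged:
On the way:
1. every charged battery present has been let go by its latch and has come at least 6 mm forward of its locked place (or is already out of the station) (x of each of bat1, bat2, bat3, bat4 in the frame of charger below -0.011 m), for 0.1 s.
At the end, for the whole second after the job is handed in: Charged: each at rest, flat in its own compartment (centre within 16 mm lengthways, 17 crossways, 20 to 29 mm above the tray's underside). Spent: each latched upright in a bay, at most 4 mm short of the locked place. Prod flat at rest, handle centre within 85 x 62 mm of the mat's centre (((x of bat1 in the frame of cell1 between -0.016 and 0.016 m and y of bat1 in the frame of cell1 between -0.017 and 0.017 m) or (x of bat1 in the frame of cell2 between -0.016 and 0.016 m and y of bat1 in the frame of cell2 between -0.017 and 0.017 m) or (x of bat1 in the frame of cell3 between -0.016 and 0.016 m and y of bat1 in the frame of cell3 between -0.017 and 0.017 m) or (x of bat1 in the frame of cell4 between -0.016 and 0.016 m and y of bat1 in the frame of cell4 between -0.017 and 0.017 m)) and z of bat1 in the frame of tray between 0.02 and 0.029 m and linear speed of each of bat1, bat2, bat3, bat4, spent1, spent2, prod below 0.02 m/s and ((x of bat2 in the frame of cell1 between -0.016 and 0.016 m and y of bat2 in the frame of cell1 between -0.017 and 0.017 m) or (x of bat2 in the frame of cell2 between -0.016 and 0.016 m and y of bat2 in the frame of cell2 between -0.017 and 0.017 m) or (x of bat2 in the frame of cell3 between -0.016 and 0.016 m and y of bat2 in the frame of cell3 between -0.017 and 0.017 m) or (x of bat2 in the frame of cell4 between -0.016 and 0.016 m and y of bat2 in the frame of cell4 between -0.017 and 0.017 m)) and z of bat2 in the frame of tray between 0.02 and 0.029 m and ((x of bat3 in the frame of cell1 between -0.016 and 0.016 m and y of bat3 in the frame of cell1 between -0.017 and 0.017 m) or (x of bat3 in the frame of cell2 between -0.016 and 0.016 m and y of bat3 in the frame of cell2 between -0.017 and 0.017 m) or (x of bat3 in the frame of cell3 between -0.016 and 0.016 m and y of bat3 in the frame of cell3 between -0.017 and 0.017 m) or (x of bat3 in the frame of cell4 between -0.016 and 0.016 m and y of bat3 in the frame of cell4 between -0.017 and 0.017 m)) and z of bat3 in the frame of tray between 0.02 and 0.029 m and ((x of bat4 in the frame of cell1 between -0.016 and 0.016 m and y of bat4 in the frame of cell1 between -0.017 and 0.017 m) or (x of bat4 in the frame of cell2 between -0.016 and 0.016 m and y of bat4 in the frame of cell2 between -0.017 and 0.017 m) or (x of bat4 in the frame of cell3 between -0.016 and 0.016 m and y of bat4 in the frame of cell3 between -0.017 and 0.017 m) or (x of bat4 in the frame of cell4 between -0.016 and 0.016 m and y of bat4 in the frame of cell4 between -0.017 and 0.017 m)) and z of bat4 in the frame of tray between 0.02 and 0.029 m and (y of spent1 in the frame of slot1 between -0.008 and 0.008 m or y of spent1 in the frame of slot2 between -0.008 and 0.008 m or y of spent1 in the frame of slot3 between -0.008 and 0.008 m or y of spent1 in the frame of slot4 between -0.008 and 0.008 m) and x of spent1 in the frame of charger between -0.009 and 0.001 m and z of spent1 in the frame of charger between 0.061 and 0.071 m and angle between each of spent1, spent2's own z axis and vertical below 0.2 rad and (y of spent2 in the frame of slot1 between -0.008 and 0.008 m or y of spent2 in the frame of slot2 between -0.008 and 0.008 m or y of spent2 in the frame of slot3 between -0.008 and 0.008 m or y of spent2 in the frame of slot4 between -0.008 and 0.008 m) and x of spent2 in the frame of charger between -0.009 and 0.001 m and z of spent2 in the frame of charger between 0.061 and 0.071 m and x of prod in the frame of mat between -0.085 and 0.085 m and y of prod in the frame of mat between -0.062 and 0.062 m and height (world z) of prod below 0.014 m); the robot touches nothing.
It fails at once if another thing on the counter is moved more than 30 mm or tipped over (distance of any of lens_prime, lens_cap, filter_case, card_case from where it was at the start of the episode above 0.03 m or angle between any of lens_prime, lens_cap, filter_case, card_case's own z axis and vertical above 0.5 rad).
Of bat1, bat2, bat3, bat4 only 3 to 4 are there at a start; the rules pass over those that are not, and their reading is None.
Of spent1, spent2 only 1 to 2 are there at a start; the rules pass over those that are not, and their reading is None.
At some moment in a run one of prod may be knocked a few centimetres aside while the robot is not near it.
Once in a run the grip may slacken for a moment while it holds something.
It also fails if it takes over 210 s, if anything falls off the work surface, if the arm or the gripper's body presses on something with over 40 N, if the wrist force passes 120 N, or if a joint passes its speed limit or range.

## Robot

A 6-joint arm with a two-finger parallel gripper is mounted at the origin on the work surface. World frame = base frame: x ahead of the robot, y to its left, z up, the work surface at z = 0. Lengths are in m, angles in rad, forces in N, time in s.
With the tool pointing down it reaches from about 0.35 to 0.775 m from the base axis. Payload 7.3 kg.
Tool frame: the origin (TCP) lies on the centre line of the jaws, within the pads' length; the fingertips stand tip_reach ahead of it and the grasp point (between the pads) lies 6 mm ahead of it (tip_reach is the distance from the TCP to the fingertips, in m); x points along the fingers, y is the direction in which the jaws open and shut, and the axes are right-handed (so a half turn about x gives the same grasp; the last joint's range is limited). The gripper opens to 92 mm and grips with 3 to 60 N. Pads are 19 mm wide; open, the fingers measure 130 mm over their backs; the gripper's body (75 mm by 190 mm) begins 47 mm behind the grasp point.
Start: joints at [1.13, 0.342, 1.524, -0, 1.275, -0.146], TCP at [0.153, 0.502, 0.252] pointing down, gripper open.
Joint ranges: [-2.53, 2.53], [-0.77, 2.02], [0.04, 2.7], [-1, 4.14], [0.28, 2.66], [-3.11, 3.11]. Speed limits (rad/s): [2.57, 2.57, 3.14, 3.14, 3.14, 3.14].

## Interface

Orientations are given as [roll, pitch, yaw] about the fixed x, y, z axes, in that order (R = Rz(yaw) Ry(pitch) Rx(roll)).
In Python, from cell import observe, read_camera, get_calibration, hand_in, tip_reach gives the robot as it stands. The module is installed in compiled form; this text tells all that it offers.
- The arm moves only by the shell command python3 -m crank 'ROWS' [FORCE]. ROWS is JSON, a list of rows, each an object of numbers: "fingers": the opening, from -1 (shut) to 1 (fully open); "tx", "ty", "tz": the shift along the tool's x, y, z in units of 40 mm (1.0 is 40 mm); "roll": the turn about the tool's x in units of 10 degrees (1.0 is 10 degrees). In form: [{"fingers": .., "tx": .., "ty": .., "tz": .., "roll": ..}, ...]. A call has exactly 8 rows; each row is the pose to reach, as a shift and turn from the pose commanded when the call began, along the tool's axes at that moment; what a row does not reach only later rows make up. A row lasts 1/8 s, in which the tool goes at most 62.5 mm and 10.7 degrees, less where a joint would pass 70% of its speed; a pose out of reach is approached as far as the arm can. A call with a gripper value outside its range is refused whole. The fingers move at their own pace and stop on an object; FORCE is the grip in N (left out, the last holds). Time passes only in rows, so rows that repeat a pose let the fingers close, or fill a call up. It gives the time, the measured TCP pose, the force and the opening at its end, in the units of the state.
- observe(): the state, without advancing time (a new reading comes with each control period).
- read_camera(name): name is "side" or "top" or "wrist"; returns (picture, depth): 480x640x3 uint8, red, green, blue; 480x640 float32, m along the optical axis (not along the pixel's ray), 0 where there is no reading.
- get_calibration(name): a dict with "vertical_fov" (degrees; the focal length in pixels is half the picture's height over the tangent of half this angle, whatever the lens; pixels are square), "cx", "cy" (the principal point, pixels), "dist_coeffs" ([k1, k2, p1, p2, k3] as OpenCV has them; the pictures are not rectified), "pose" (4x4, takes a point from camera to world coordinates); the wrist camera has in their place "T_tool_cam" (4x4, takes a point from camera to tool coordinates, whose origin is the TCP and whose axes are the tool frame's). Camera axes: x right, y down, z forward; pixel columns grow to the right and rows downward; lengths in m; the calibration is good to about 2 mm. A picture is of the moment at which its call begins: read the wrist's pose just before it. get_calibration takes no time and is no camera call.
- hand_in(): hands the job in, once; it reports no verdict.
The state is a dict: "time": time; "qpos": joint angles; "qvel": joint speeds; "joint_efforts": joint torques, N m; "tool_pos": TCP position; "tool_rot": TCP orientation; "contact_force": force on the tool from outside, world axes, zero at the start; "torque": the same for the moment, N m; "opening": finger opening in m.
Only numpy, scipy, OpenCV 4.12 (cv2) and the standard library are available. Lean on these libraries where they do the work, as an engineer would, in place of code of your own. Each camera call takes 0.05 s, during which the arm holds its last target. There are 200 camera calls.

## Working session

There is one attempt and no reset: what is moved stays moved. The work goes in short steps, Python scripts to look and compute and a shell command to move; the robot and the scene stay as the last step left them, time stands still between calls to the robot, and variables do not carry over. Pictures are saved under pics/ and viewed, about 12 in all and at most 16, crops included, and the job is handed in when it is done.

```bash
mkdir -p pics; ls
python3 - <<'E'
from cell import *
import cv2,numpy as np
print(observe(),tip_reach() if callable(tip_reach) else tip_reach)
for n in("top","side","wrist"):
    p,d=read_camera(n); cv2.imwrite(f"pics/{n}0.png",p[:,:,::-1]); np.save(f"pics/{n}0.npy",d); print(n,get_calibration(n))
E
```

```text
pics
{'time': 0.0, 'qpos': array([ 1.12996993e+00,  3.42726255e-01,  1.52501341e+00,  3.09007500e-06,
        1.27535149e+00, -1.46007258e-01]), 'qvel': array([-0.00028964, -0.00146096, -0.00063223,  0.00035863, -0.00095605,
       -0.00056605]), 'joint_efforts': array([-2.21997420e-04, -4.31237698e+01, -2.44223481e+01,  7.17388233e-02,
        5.60841768e-02, -1.70287094e-04]), 'tool_pos': array([0.15237648, 0.50203089, 0.25104434]), 'tool_rot': array([-1.71877544,  1.56929782, -2.01359548]), 'contact_force': array([0.16780093, 0.87827435, 0.48402018]), 'torque': array([ 0.03157668, -0.01358431, -0.01485179]), 'opening': 0.09191896178719934} 0.025
top {'vertical_fov': 44.74362558334346, 'cx': 320.2187301221519, 'cy': 232.93765985486422, 'dist_coeffs': array([-0.06440448,  0.        ,  0.        ,  0.        ,  0.        ]), 'pose': array([[-2.67751514e-02, -9.96575764e-01,  7.82293886e-02,
         4.58926920e-01],
       [-9.99639373e-01,  2.68537090e-02, -4.78075797e-05,
        -5.59542767e-02],
       [-2.05310536e-03, -7.82024570e-02, -9.96935384e-01,
         1.54968226e+00],

[... 359 characters left out ...]
0.53676899,  0.84230352, -1.13358462],
       [ 0.01570338, -0.84362776, -0.53669881,  0.77196823],
       [ 0.        ,  0.        ,  0.        ,  1.        ]])}
wrist {'vertical_fov': 67.68053637164353, 'cx': 313.82239284850453, 'cy': 239.0224401839179, 'dist_coeffs': array([-0.06757154,  0.        ,  0.        ,  0.        ,  0.        ]), 'T_tool_cam': array([[-1.89033309e-04, -3.06767741e-01,  9.51784386e-01,
        -1.32726399e-01],
       [ 9.99999948e-01,  1.91889794e-04,  2.60456992e-04,
        -3.87581951e-04],
       [-2.62537513e-04,  9.51784386e-01,  3.06767688e-01,
        -8.25020931e-02],
       [ 0.00000000e+00,  0.00000000e+00,  0.00000000e+00,
         1.00000000e+00]])}
```

View pics/top0.png

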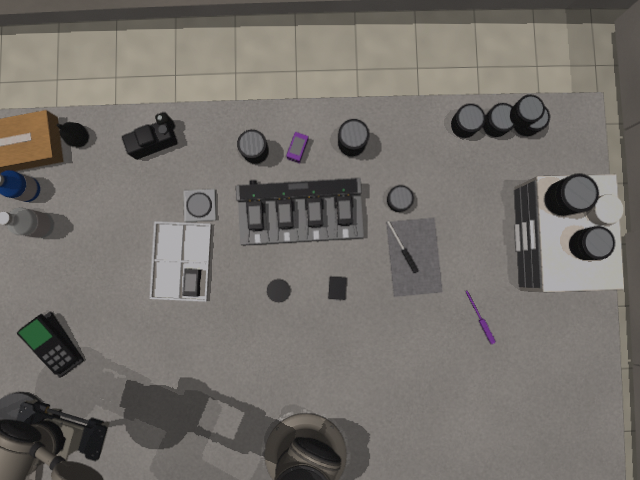

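View pics/side0.png

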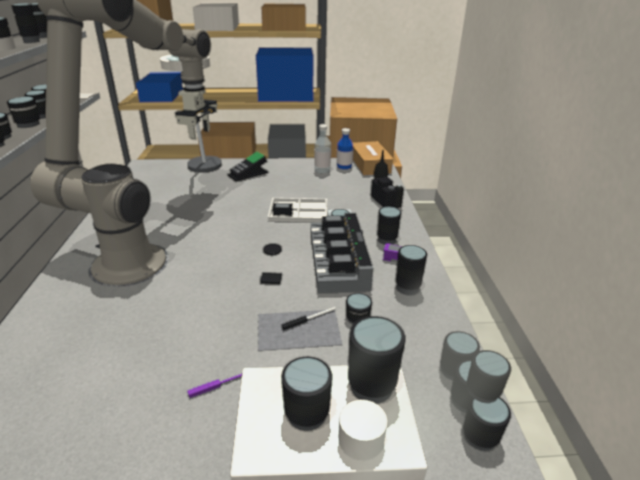

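```bash
cat > h.py <<'E'
from cell import *
import cv2,numpy as np
from scipy.spatial.transform import Rotation as R
def K(c):
    f=240/np.tan(np.radians(c["vertical_fov"]/2)); return np.array([[f,0,c["cx"]],[0,f,c["cy"]],[0,0,1]])
def toolT(s=None):
    s=s or observe(); T=np.eye(4); T[:3,:3]=R.from_euler("xyz",s["tool_rot"]).as_matrix(); T[:3,3]=s["tool_pos"]; return T
def shot(n,name=None):
    s=observe(); c=get_calibration(n); p,d=read_camera(n)
    T=c["pose"] if "pose" in c else toolT(s)@c["T_tool_cam"]
    if name: cv2.imwrite(f"pics/{name}.png",p[:,:,::-1])
    np.savez(f"pics/{name or n}.npz",p=p,d=d,T=T,K=K(c),D=c["dist_coeffs"])
    return p,d,T,K(c),c["dist_coeffs"]
def load(name): z=np.load(f"pics/{name}.npz"); return [z[k] for k in "pdTK"]+[z["D"]]
def rays(uv,v):
    q=cv2.undistortPoints(np.float64(uv).reshape(-1,1,2),v[3],v[4]).reshape(-1,2)
    return np.c_[q,np.ones(len(q))]@v[2][:3,:3].T, v[2][:3,3]
def atz(uv,v,z):
    r,o=rays(uv,v); return o+r*((z-o[2])/r[:,2])[:,None]
def cloud(v):
    g=np.mgrid[0:480,0:640]; uv=np.c_[g[1].ravel(),g[0].ravel()]
    r,o=rays(uv,v); X=o+r*v[1].reshape(-1,1); X[v[1].ravel()==0]=np.nan; return X.reshape(480,640,3)
def proj(X,v):
    Ti=np.linalg.inv(v[2]); X=np.atleast_2d(X)@Ti[:3,:3].T+Ti[:3,3]
    return cv2.projectPoints(X,np.zeros(3),np.zeros(3),v[3],v[4])[0].reshape(-1,2)
def go(x,y,z,yaw=None,s=None):
    """yaw: world angle of tool y (jaw) axis, mod pi. prints row values"""
    s=s or observe();T=toolT(s);d=T[:3,:3].T@(np.array([x,y,z])-T[:3,3])/0.04
    out="tx %.3f ty %.3f tz %.3f"%tuple(d)
    if yaw is not None:
        cur=np.arctan2(T[1,1],T[0,1]); e=(yaw-cur+np.pi/2)%np.pi-np.pi/2
        out+=" roll %.3f (q6 %.2f)"%(-np.degrees(e)/10,s["qpos"][5])
    print(out)
E
python3 - <<'E'
from h import *
print(toolT().round(3))
v=shot("top","t1");X=cloud(v);print("noise",X[280:290,320:330,2].std(),X[300:340,300:400,2].mean())
def rect(lo,hi,x0,x1,y0,y1,n):
    m=((X[...,2]>lo)&(X[...,2]<hi)).astype(np.uint8); M=np.zeros_like(m);M[y0:y1,x0:x1]=m[y0:y1,x0:x1]
    k,l,st,_=cv2.connectedComponentsWithStats(M)
    for i in range(1,k):
        if st[i,4]>n:
            P=X[l==i]; r=cv2.minAreaRect(P[:,:2].astype(np.float32)); print(st[i,4],np.round(r[0],4),np.round(r[1],4),round(r[2],2),P[:,2].mean().round(4))
print("bats");rect(.078,.1,235,365,195,245,60)
print("charger all");rect(.03,.12,230,370,170,250,300)
print("deck");rect(.038,.054,230,370,170,250,100)
print("tray");rect(.010,.030,145,215,215,305,100)
print("spent");rect(.035,.06,145,215,215,305,50)
print("lens etc");rect(.006,.12,375,430,180,215,50);rect(.005,.12,180,220,185,220,50);rect(.005,.1,260,360,270,305,50)
print("prod mat");rect(.0075,.05,385,445,215,300,10)
print(atz([[409,260],[389,223],[417,272],[389,221],[434,219],[441,293],[394,297],[257,237],[286,235],[316,235],[345,234]],v,.009).round(3))
E
```

```text
[[-0.     0.291  0.957  0.152]
 [-0.001  0.957 -0.291  0.502]
 [-1.    -0.001 -0.     0.251]
 [ 0.     0.     0.     1.   ]]
noise nan nan
bats
215 [0.6686 0.0529] [0.2064 0.0113] 88.45 0.0821
416 [ 0.6331 -0.1188] [0.0716 0.038 ] 0.12 0.0853
413 [ 0.63  -0.043] [0.0381 0.0711] 89.2 0.0855
421 [0.6276 0.0328] [0.0378 0.0719] 89.77 0.0854
421 [0.6261 0.1091] [0.0716 0.0383] 0.42 0.0853
charger all
7419 [ 0.6424 -0.0046] [0.1675 0.3213] 1.55 0.0653
deck
3255 [ 0.6152 -0.0053] [0.1119 0.3209] 1.77 0.046
tray
134 [0.6292 0.2645] [0.0823 0.014 ] 88.37 0.0148
875 [0.5161 0.3163] [0.1531 0.2062] 86.03 0.0159
spent
416 [0.4598 0.2832] [0.0409 0.0711] 84.37 0.0437
lens etc
565 [ 0.6626 -0.2665] [0.0678 0.0655] 73.07 0.053
960 [0.6674 0.2666] [0.0872 0.0902] 0.44 0.0161
379 [ 0.4365 -0.0949] [0.0487 0.0639] 84.25 0.0112
345 [0.4329 0.0589] [0.0614 0.06  ] 27.14 0.0091
prod mat
34 [ 0.5886 -0.2472] [0.0413 0.0068] 27.0 0.0119
185 [ 0.5181 -0.2815] [0.1059 0.0164] 26.79 0.0149
[[ 0.502 -0.289  0.009]
 [ 0.601 -0.239  0.009]
 [ 0.469 -0.309  0.009]
 [ 0.607 -0.24   0.009]
 [ 0.609 -0.36   0.009]
 [ 0.412 -0.37   0.009]
 [ 0.406 -0.246  0.009]
 [ 0.574  0.112  0.009]
 [ 0.577  0.035  0.009]
 [ 0.575 -0.045  0.009]
 [ 0.575 -0.122  0.009]]
```

Run:
```python
from h import *
go(.45,.15,.25,np.radians(117)); go(.502,-.29,.2,np.radians(117))
```

```text
tx 0.037 ty -6.263 tz 9.676 roll -4.389 (q6 -0.15)
tx 1.296 ty -16.410 tz 14.116 roll -4.389 (q6 -0.15)
```

```bash
python3 -m crank '[{"fingers":1,"tx":0,"ty":-0.8,"tz":1.25,"roll":-0.6},{"fingers":1,"tx":0,"ty":-1.6,"tz":2.5,"roll":-1.2},{"fingers":1,"tx":0,"ty":-2.4,"tz":3.75,"roll":-1.8},{"fingers":1,"tx":0,"ty":-3.2,"tz":5,"roll":-2.4},{"fingers":1,"tx":0,"ty":-4,"tz":6.2,"roll":-3},{"fingers":1,"tx":0,"ty":-4.8,"tz":7.4,"roll":-3.5},{"fingers":1,"tx":0,"ty":-5.5,"tz":8.5,"roll":-4},{"fingers":1,"tx":0,"ty":-6.26,"tz":9.68,"roll":-4.4}]' 40
python3 - <<'E'
from h import *
go(.502,-.29,.2,np.radians(117))
E
```

```text
time: 1.2
tool_pos: [0.4511, 0.1488, 0.2518]
tool_rot: [0.591, 1.57, 1.067]
contact_force: [0.5, 0.5, 0.3]
opening: 0.0915
tx 1.291 ty -10.335 tz -3.892 roll 0.025 (q6 -1.89)
```

```bash
python3 -m crank '[{"fingers":1,"tx":0.15,"ty":-1.3,"tz":-0.5,"roll":0},{"fingers":1,"tx":0.3,"ty":-2.6,"tz":-1,"roll":0},{"fingers":1,"tx":0.5,"ty":-3.9,"tz":-1.5,"roll":0},{"fingers":1,"tx":0.6,"ty":-5.2,"tz":-2,"roll":0},{"fingers":1,"tx":0.8,"ty":-6.5,"tz":-2.5,"roll":0},{"fingers":1,"tx":1,"ty":-7.8,"tz":-3,"roll":0},{"fingers":1,"tx":1.2,"ty":-9.1,"tz":-3.45,"roll":0},{"fingers":1,"tx":1.29,"ty":-10.33,"tz":-3.89,"roll":0}]'
python3 - <<'E'
from h import *
v=shot("wrist","w1");X=cloud(v)
print(X[240,320],np.isnan(X).mean())
z=X[...,2];m=((z>.0075)&(z<.03)&(np.hypot(X[...,0]-.53,X[...,1]+.27)<.13)).astype(np.uint8)
k,l,st,_=cv2.connectedComponentsWithStats(m)
for i in range(1,k):
    if st[i,4]>100:
        P=X[l==i];r=cv2.minAreaRect(P[:,:2].astype(np.float32));print(st[i],np.round(r[0],4),np.round(r[1],4),round(r[2],2),np.percentile(P[:,2],[5,50,95]).round(4))
print(observe()["tool_pos"],observe()["qpos"])
E
```

```text
time: 2.2
tool_pos: [0.4998, -0.2903, 0.1994]
tool_rot: [1.77, 1.57, 2.243]
contact_force: [0.7, 0.2, 1.1]
opening: 0.0919
[ 0.51508628 -0.27685267  0.01625318] 0.003951822916666667
[ 308  180   16  151 1614] [ 0.5369 -0.2702] [0.1541 0.0141] 27.53 [0.0103 0.0154 0.017 ]
[385 323  28  15 254] [ 0.5671 -0.1604] [0.0137 0.0268] 43.71 [0.0085 0.0169 0.0278]
[249 333  34   5 123] [ 0.6337 -0.2789] [0.0063 0.0341] 25.57 [0.011  0.0143 0.0183]
[ 0.5000535  -0.29635585  0.19884746] [-6.65535699e-01  4.87775229e-01  1.44566851e+00 -2.68854681e-03
  1.20583915e+00 -2.70511632e+00]
```

View pics/w1.png

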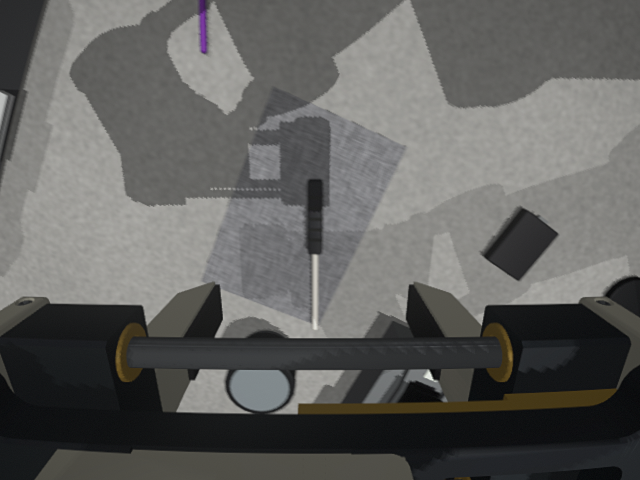

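Run:
```python
from h import *
print(observe()["tool_pos"],observe()["qvel"].round(3))
go(.5005,-.2896,.030,np.radians(117.3))
```

```text
[ 0.5000535  -0.29635585  0.19884746] [ 0.05  -0.054  0.099  0.008 -0.008  0.101]
tx 4.221 ty 0.159 tz 0.092 roll -0.039 (q6 -2.71)
```

```bash
python3 -m crank '[{"fingers":0,"tx":0.8,"ty":0,"tz":0,"roll":0},{"fingers":0,"tx":1.6,"ty":0,"tz":0,"roll":0},{"fingers":0,"tx":2.4,"ty":0,"tz":0,"roll":0},{"fingers":0,"tx":3,"ty":0,"tz":0,"roll":0},{"fingers":0,"tx":3.2,"ty":0,"tz":0,"roll":0},{"fingers":0,"tx":3.2,"ty":0,"tz":0,"roll":0},{"fingers":0,"tx":3.2,"ty":0,"tz":0,"roll":0},{"fingers":0,"tx":3.2,"ty":0,"tz":0,"roll":0}]'
python3 - <<'E'
from h import *
print(observe()["tool_pos"],observe()["qvel"].round(3))
go(.5005,-.2896,.030,np.radians(117.3))
E
```

```text
time: 3.25
tool_pos: [0.5005, -0.2887, 0.0731]
tool_rot: [-1.081, 1.569, -0.608]
contact_force: [-0.0, -0.1, -0.7]
opening: 0.0459
[ 0.50051418 -0.28873447  0.0730992 ] [-0.001  0.003  0.003 -0.    -0.002 -0.001]
tx 1.078 ty -0.017 tz -0.011 roll -0.019 (q6 -2.70)
```

```bash
python3 -m crank '[{"fingers":0,"tx":0.4,"ty":0,"tz":0,"roll":0},{"fingers":0,"tx":0.8,"ty":0,"tz":0,"roll":0},{"fingers":0,"tx":1.05,"ty":0,"tz":0,"roll":0},{"fingers":0,"tx":1.08,"ty":0,"tz":0,"roll":0},{"fingers":-1,"tx":1.08,"ty":0,"tz":0,"roll":0},{"fingers":-1,"tx":1.08,"ty":0,"tz":0,"roll":0},{"fingers":-1,"tx":1.08,"ty":0,"tz":0,"roll":0},{"fingers":-1,"tx":1.08,"ty":0,"tz":0,"roll":0}]' 45; python3 -m crank '[{"fingers":-1,"tx":0,"ty":0,"tz":0,"roll":0},{"fingers":-1,"tx":0,"ty":0,"tz":0,"roll":0},{"fingers":-1,"tx":-0.2,"ty":0,"tz":0,"roll":0},{"fingers":-1,"tx":-0.4,"ty":0,"tz":0,"roll":0},{"fingers":-1,"tx":-0.6,"ty":0,"tz":0,"roll":0},{"fingers":-1,"tx":-0.8,"ty":0,"tz":0,"roll":0},{"fingers":-1,"tx":-1,"ty":0,"tz":0,"roll":0},{"fingers":-1,"tx":-1,"ty":0,"tz":0,"roll":0}]'
python3 - <<'E'
from h import *
yaw=np.radians(1.76);O=np.array([.6342,-.0048])
for i,y in enumerate([.114,.038,-.038,-.114]): print(i+1,(O+R.from_euler("z",yaw).as_matrix()[:2,:2]@[-.075,y]).round(4))
v=shot("wrist","w2");X=cloud(v);s=observe();T=toolT(s);print(s["tool_pos"],s["opening"])
# points in tool frame
Y=(X-T[:3,3])@T[:3,:3]
m=(Y[...,0]>0)&(Y[...,0]<.03)&(abs(Y[...,1])<.03)&(Y[...,2]>-.04)&(Y[...,2]<.15)
P=Y[m];
for a in np.arange(-.04,.14,.01):
    q=P[(P[:,2]>a)&(P[:,2]<a+.01)]
    if len(q):print(round(a,2),len(q),q.mean(0).round(4),q[:,0].min().round(4),np.ptp(q[:,1]).round(4))
print(P[:,2].min(),P[:,2].max())
E
```

```text
time: 4.25
tool_pos: [0.5001, -0.2884, 0.0291]
tool_rot: [-0.734, 1.57, -0.261]
contact_force: [-0.6, -0.3, 0.3]
opening: 0.0137
time: 5.25
tool_pos: [0.5004, -0.2887, 0.0697]
tool_rot: [-1.05, 1.569, -0.577]
contact_force: [1.0, 0.1, -0.9]
opening: 0.0137
1 [0.5557 0.1068]
2 [0.5581 0.0309]
3 [ 0.5604 -0.0451]
4 [ 0.5627 -0.121 ]
[ 0.50017215 -0.28850117  0.06921739] 0.013429453684796006
-0.04 625 [ 0.015  -0.0014 -0.0338] 0.0112 0.0141
-0.03 684 [ 0.0129 -0.0014 -0.025 ] 0.0111 0.0142
-0.02 1848 [ 0.0107 -0.0013 -0.0121] 0.0 0.0475
-0.01 929 [ 0.0117 -0.0014 -0.0063] 0.0 0.0472
0.0 588 [ 0.0124 -0.0013  0.005 ] 0.0014 0.0137
0.01 167 [ 0.0131 -0.0012  0.0118] 0.0117 0.0139
0.03 120 [ 0.0156 -0.0014  0.0357] 0.011 0.0123
0.04 186 [ 0.0176 -0.0014  0.045 ] 0.0155 0.0058
0.05 116 [ 0.0177 -0.0013  0.0533] 0.0159 0.0059
-0.03632529137104077 0.05783587376097874
```

Run:
```python
from h import *
go(.4188,-.1254,.09,np.radians(91.76))
```

```text
tx -0.522 ty 4.556 tz 0.047 roll 2.535 (q6 -2.70)
```

```bash
python3 -m crank '[{"fingers":-1,"tx":-0.52,"ty":0.6,"tz":0,"roll":0.4},{"fingers":-1,"tx":-0.52,"ty":1.4,"tz":0,"roll":0.9},{"fingers":-1,"tx":-0.52,"ty":2.4,"tz":0,"roll":1.5},{"fingers":-1,"tx":-0.52,"ty":3.3,"tz":0,"roll":2},{"fingers":-1,"tx":-0.52,"ty":4.1,"tz":0,"roll":2.4},{"fingers":-1,"tx":-0.52,"ty":4.56,"tz":0.05,"roll":2.54},{"fingers":-1,"tx":-0.52,"ty":4.56,"tz":0.05,"roll":2.54},{"fingers":-1,"tx":-0.52,"ty":4.56,"tz":0.05,"roll":2.54}]'
python3 - <<'E'
from h import *
v=shot("wrist","w3");s=observe();print(s["tool_pos"])
go(.4188,-.1254,.0425,np.radians(91.76))
# predicted slot4 mouth, white mark, tip
M=np.array([.5627,-.121,.024]);T=toolT(s);tip=T[:3,3]+T[:3,:3]@[.0185,-.0007,.119]
print("tip",tip,proj([M,M+[0,0,.022],tip],v).round(0))
X=cloud(v);
for r in (M+[-.0,.0,.022],): 
    u=proj(r,v)[0]; print(u)
# station front top edge: deck points
m=(abs(X[...,2]-.046)<.003)&(X[...,1]>-.16)&(X[...,1]<-.08)
P=X[m]; print(len(P),np.percentile(P[:,0],[0.5,50]),P[:,2].mean())
E
```

```text
time: 6.3
tool_pos: [0.4194, -0.1258, 0.0898]
tool_rot: [-0.523, 1.57, -0.493]
contact_force: [0.1, -0.4, 0.2]
opening: 0.0134
[ 0.41932011 -0.12596487  0.08971545]
tx 1.180 ty 0.015 tz -0.013 roll -0.005 (q6 -2.07)
tip [ 0.5383011  -0.12312236  0.0712985 ] [[315. 448.]
 [315. 474.]
 [313. 483.]]
[315.42851909 474.16217965]Traceback (most recent call last):
  File "<stdin>", line 12, in <module>
    return _quantile_unchecked(
        a, q, axis, out, overwrite_input, method, keepdims, weights)
    return _ureduce(a,
                    func=_quantile_ureduce_func,
    ...<5 lines>...
                    overwrite_input=overwrite_input,
                    method=method)
    r = func(a, **kwargs)
    result = _quantile(arr,
                       quantiles=q,
    ...<2 lines>...
                       out=out,
                       weights=wgt)
    slices_having_nans = np.isnan(arr[-1, ...])
                                  ~~~^^^^^^^^^
IndexError: index -1 is out of bounds for axis 0 with size 0
```

View pics/w3.png

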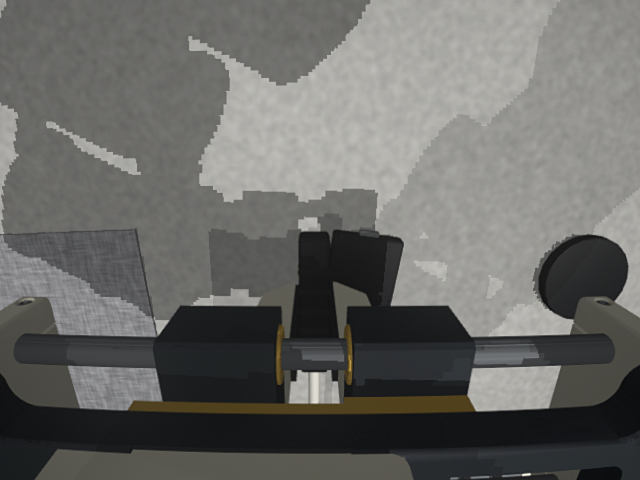

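```bash
python3 -m crank '[{"fingers":-1,"tx":0.4,"ty":0,"tz":0,"roll":0},{"fingers":-1,"tx":0.8,"ty":0,"tz":0,"roll":0},{"fingers":-1,"tx":1.1,"ty":0,"tz":0,"roll":0},{"fingers":-1,"tx":1.18,"ty":0.02,"tz":0,"roll":0},{"fingers":-1,"tx":1.18,"ty":0.02,"tz":0,"roll":0},{"fingers":-1,"tx":1.18,"ty":0.02,"tz":0,"roll":0},{"fingers":-1,"tx":1.18,"ty":0.02,"tz":0,"roll":0},{"fingers":-1,"tx":1.18,"ty":0.02,"tz":0,"roll":0}]'
python3 - <<'E'
from h import *
a=shot("top","t2");b=shot("side","s2");s=observe();T=toolT(s);tip=T[:3,3]+T[:3,:3]@[.0185,-.0007,.119];print("tip",tip)
M=np.array([.5627,-.121,.024])
ims=[]
for v in(a,b):
    u=proj([M,tip],v);c=u[1].round().astype(int);print(u.round(1))
    x,y=c-[40,30]; ims.append(cv2.resize(v[0][y:y+60,x:x+80],None,fx=5,fy=5,interpolation=cv2.INTER_CUBIC))
cv2.imwrite("pics/c2.png",np.hstack(ims)[:,:,::-1])
X=cloud(a);m=(abs(X[...,1]+.123)<.012)&(X[...,0]>.45)&(X[...,0]<.56)
P=X[m&(X[...,2]>.015)&(X[...,2]<.04)];print(P.round(4))
E
```

```text
time: 7.35
tool_pos: [0.4189, -0.1244, 0.0428]
tool_rot: [-0.319, 1.57, -0.289]
contact_force: [-0.1, 0.0, -0.5]
opening: 0.0134
tip [ 0.53775742 -0.12151352  0.02419422]
[[345.1 238.3]
 [345.6 247.8]]
[[317.6 277.4]
 [308.7 277.6]]
[[ 0.5403 -0.1229  0.0168]
 [ 0.537  -0.1223  0.0286]
 [ 0.5372 -0.1251  0.0238]
 [ 0.5346 -0.1224  0.0245]
 [ 0.5347 -0.1251  0.0215]
 [ 0.5321 -0.1224  0.0228]
 [ 0.5317 -0.1247  0.0295]
 [ 0.5295 -0.1223  0.0229]
 [ 0.5294 -0.125   0.0216]
 [ 0.5268 -0.1222  0.0242]
 [ 0.527  -0.125   0.0186]
 [ 0.524  -0.122   0.027 ]
 [ 0.5241 -0.1247  0.0232]
 [ 0.5217 -0.1221  0.0213]
 [ 0.5213 -0.1244  0.0291]
 [ 0.5188 -0.1217  0.0285]
 [ 0.5186 -0.1243  0.0301]
 [ 0.5163 -0.1218  0.0246]
 [ 0.5162 -0.1245  0.0241]
 [ 0.5137 -0.1217  0.0245]
 [ 0.5136 -0.1244  0.024 ]
 [ 0.5111 -0.1217  0.0228]
 [ 0.511  -0.1243  0.025 ]
 [ 0.5084 -0.1215  0.0261]
 [ 0.5083 -0.1241  0.0272]
 [ 0.5058 -0.1214  0.0262]
 [ 0.5059 -0.1243  0.0203]
 [ 0.5057 -0.1267  0.0252]
 [ 0.5032 -0.1214  0.0245]
 [ 0.5032 -0.1241  0.0225]
 [ 0.5029 -0.1264  0.0304]
 [ 0.5006 -0.1213  0.0259]
 [ 0.5005 -0.1238  0.028 ]
 [ 0.5004 -0.1264  0.0284]
 [ 0.4981 -0.1215  0.0203]
 [ 0.4981 -0.1241  0.0189]
 [ 0.498  -0.1268  0.0182]
 [ 0.4954 -0.1213  0.0226]
 [ 0.4954 -0.1239  0.0234]
 [ 0.4953 -0.1265  0.0237]
 [ 0.4927 -0.1237  0.0241]
 [ 0.4925 -0.1261  0.0304]
 [ 0.4901 -0.1237  0.0228]
 [ 0.4902 -0.1266  0.0178]
 [ 0.4876 -0.1237  0.0211]
 [ 0.4875 -0.1263  0.0214]
 [ 0.4849 -0.1235  0.0249]
 [ 0.4849 -0.1264  0.0191]
 [ 0.4823 -0.1235  0.0223]
 [ 0.4822 -0.1261  0.0233]]
```

View pics/c2.png

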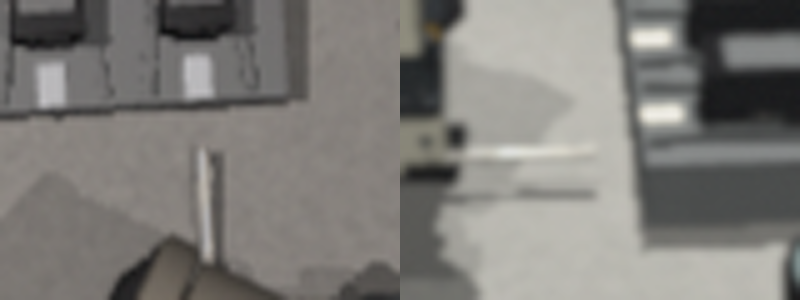

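```bash
python3 -m crank '[{"fingers":-1,"tx":0,"ty":0.04,"tz":0.1,"roll":0},{"fingers":-1,"tx":0,"ty":0.04,"tz":0.3,"roll":0},{"fingers":-1,"tx":0,"ty":0.04,"tz":0.5,"roll":0},{"fingers":-1,"tx":0,"ty":0.04,"tz":0.7,"roll":0},{"fingers":-1,"tx":0,"ty":0.04,"tz":0.9,"roll":0},{"fingers":-1,"tx":0,"ty":0.04,"tz":1.1,"roll":0},{"fingers":-1,"tx":0,"ty":0.04,"tz":1.1,"roll":0},{"fingers":-1,"tx":0,"ty":0.04,"tz":1.1,"roll":0}]' 55
```

```text
time: 8.45
tool_pos: [0.4623, -0.1213, 0.0424]
tool_rot: [2.597, 1.57, 2.627]
contact_force: [-0.5, 0.1, -0.3]
opening: 0.0131
```

Free in the slot; press on and hold, then check the battery's move.

```bash
python3 -m crank '[{"fingers":-1,"tx":0,"ty":0,"tz":0.2,"roll":0},{"fingers":-1,"tx":0,"ty":0,"tz":0.35,"roll":0},{"fingers":-1,"tx":0,"ty":0,"tz":0.45,"roll":0},{"fingers":-1,"tx":0,"ty":0,"tz":0.5,"roll":0},{"fingers":-1,"tx":0,"ty":0,"tz":0.54,"roll":0},{"fingers":-1,"tx":0,"ty":0,"tz":0.54,"roll":0},{"fingers":-1,"tx":0,"ty":0,"tz":0.54,"roll":0},{"fingers":-1,"tx":0,"ty":0,"tz":0.54,"roll":0}]'
cat >> h.py <<'E'
def rects(X,lo,hi,x0,x1,y0,y1,n=60):
    m=((X[...,2]>lo)&(X[...,2]<hi)&(X[...,0]>x0)&(X[...,0]<x1)&(X[...,1]>y0)&(X[...,1]<y1)).astype(np.uint8)
    k,l,st,_=cv2.connectedComponentsWithStats(m)
    for i in range(1,k):
        if st[i,4]>n:
            P=X[l==i];r=cv2.minAreaRect(P[:,:2].astype(np.float32));print(st[i,4],np.round(r[0],4),np.round(r[1],4),round(r[2],1),P[:,2].mean().round(4))
def bats(name):
    v=shot("top",name);X=cloud(v);rects(X,.083,.1,.55,.662,-.17,.15);return v,X
E
python3 -c "
from h import *
bats('t3');print(observe()['tool_pos'],observe()['contact_force'])"
```

```text
time: 9.45
tool_pos: [0.4835, -0.1206, 0.0423]
tool_rot: [2.765, 1.569, 2.794]
contact_force: [-5.8, -0.2, 0.5]
opening: 0.0135
321 [0.6267 0.0326] [0.0697 0.038 ] 3.5 0.0865
318 [ 0.6279 -0.0431] [0.0672 0.0378] 1.9 0.0867
333 [ 0.6229 -0.1193] [0.0716 0.0373] 1.6 0.0864
313 [0.6252 0.1088] [0.0383 0.0694] 89.5 0.0866
[ 0.48344968 -0.1205868   0.0422447 ] [-5.18871408 -1.09763921  0.56415311]
```

```bash
python3 -m crank '[{"fingers":-1,"tx":0,"ty":0,"tz":-0.6,"roll":0},{"fingers":-1,"tx":0,"ty":0,"tz":-1.2,"roll":0},{"fingers":-1,"tx":0,"ty":0,"tz":-1.6,"roll":0},{"fingers":-1,"tx":0,"ty":0.4,"tz":-1.6,"roll":0},{"fingers":-1,"tx":0,"ty":1.2,"tz":-1.6,"roll":0},{"fingers":-1,"tx":0,"ty":1.88,"tz":-1.6,"roll":0},{"fingers":-1,"tx":0,"ty":1.88,"tz":-1.6,"roll":0},{"fingers":-1,"tx":0,"ty":1.88,"tz":-1.6,"roll":0}]'
python3 -m crank '[{"fingers":-1,"tx":0,"ty":0,"tz":0.1,"roll":0},{"fingers":-1,"tx":0,"ty":0,"tz":0.3,"roll":0},{"fingers":-1,"tx":0,"ty":0,"tz":0.5,"roll":0},{"fingers":-1,"tx":0,"ty":0,"tz":0.7,"roll":0},{"fingers":-1,"tx":0,"ty":0,"tz":0.9,"roll":0},{"fingers":-1,"tx":0,"ty":0,"tz":1.1,"roll":0},{"fingers":-1,"tx":0,"ty":0,"tz":1.1,"roll":0},{"fingers":-1,"tx":0,"ty":0,"tz":1.1,"roll":0}]'
python3 -c "
from h import *
s=observe();T=toolT(s);print('tip',T[:3,3]+T[:3,:3]@[.0185,-.0007,.119],'line y at tip',-.0451+.0307*.02, 'axis', T[:3,2])"
```

```text
time: 10.5
tool_pos: [0.419, -0.0476, 0.0427]
tool_rot: [-0.269, 1.569, -0.239]
contact_force: [0.6, -0.1, 0.1]
opening: 0.0136
time: 11.5
tool_pos: [0.4617, -0.0461, 0.0424]
tool_rot: [2.719, 1.57, 2.749]
contact_force: [0.6, -0.1, -0.8]
opening: 0.0137
tip [ 0.58063101 -0.0432434   0.02383412] line y at tip -0.044486 axis [ 9.99551040e-01  2.99569847e-02 -5.44846839e-04]
```

```bash
python3 -m crank '[{"fingers":-1,"tx":0,"ty":0,"tz":0.2,"roll":0},{"fingers":-1,"tx":0,"ty":0,"tz":0.35,"roll":0},{"fingers":-1,"tx":0,"ty":0,"tz":0.45,"roll":0},{"fingers":-1,"tx":0,"ty":0,"tz":0.5,"roll":0},{"fingers":-1,"tx":0,"ty":0,"tz":0.52,"roll":0},{"fingers":-1,"tx":0,"ty":0,"tz":0.52,"roll":0},{"fingers":-1,"tx":0,"ty":0,"tz":0.52,"roll":0},{"fingers":-1,"tx":0,"ty":0,"tz":0.52,"roll":0}]'
python3 -c "
from h import *
bats('t4')"
python3 -m crank '[{"fingers":-1,"tx":0,"ty":0,"tz":-0.6,"roll":0},{"fingers":-1,"tx":0,"ty":0,"tz":-1.2,"roll":0},{"fingers":-1,"tx":0,"ty":0,"tz":-1.6,"roll":0},{"fingers":-1,"tx":0,"ty":0.4,"tz":-1.65,"roll":0},{"fingers":-1,"tx":0,"ty":1.2,"tz":-1.65,"roll":0},{"fingers":-1,"tx":0,"ty":1.87,"tz":-1.65,"roll":0},{"fingers":-1,"tx":0,"ty":1.87,"tz":-1.65,"roll":0},{"fingers":-1,"tx":0,"ty":1.87,"tz":-1.65,"roll":0}]'
python3 -m crank '[{"fingers":-1,"tx":0,"ty":0,"tz":0.1,"roll":0},{"fingers":-1,"tx":0,"ty":0,"tz":0.3,"roll":0},{"fingers":-1,"tx":0,"ty":0,"tz":0.5,"roll":0},{"fingers":-1,"tx":0,"ty":0,"tz":0.7,"roll":0},{"fingers":-1,"tx":0,"ty":0,"tz":0.9,"roll":0},{"fingers":-1,"tx":0,"ty":0,"tz":1.1,"roll":0},{"fingers":-1,"tx":0,"ty":0,"tz":1.1,"roll":0},{"fingers":-1,"tx":0,"ty":0,"tz":1.1,"roll":0}]'
python3 -c "
from h import *
s=observe();T=toolT(s);print('tip',T[:3,3]+T[:3,:3]@[.0185,-.0007,.119],'line y at tip',.0309+.0307*.02)"
```

```text
time: 12.5
tool_pos: [0.4818, -0.0454, 0.0422]
tool_rot: [2.881, 1.568, 2.911]
contact_force: [-5.5, 0.3, -0.7]
opening: 0.0134
305 [0.6267 0.0325] [0.0684 0.0376] 2.1 0.0867
360 [ 0.6227 -0.1193] [0.0714 0.0379] 2.1 0.0869
333 [0.6253 0.1087] [0.0701 0.0381] 1.2 0.0867
323 [ 0.6209 -0.0429] [0.0379 0.0691] 89.2 0.0868
time: 13.55
tool_pos: [0.4154, 0.0273, 0.0426]
tool_rot: [-0.115, 1.569, -0.084]
contact_force: [0.4, -0.5, -1.3]
opening: 0.0134
time: 14.55
tool_pos: [0.4582, 0.0286, 0.0424]
tool_rot: [2.885, 1.57, 2.915]
contact_force: [-0.0, -0.1, 0.7]
opening: 0.0132
tip [0.57715939 0.03142919 0.02382207] line y at tip 0.031514
```

```bash
python3 -m crank '[{"fingers":-1,"tx":0,"ty":0,"tz":0.2,"roll":0},{"fingers":-1,"tx":0,"ty":0,"tz":0.35,"roll":0},{"fingers":-1,"tx":0,"ty":0,"tz":0.45,"roll":0},{"fingers":-1,"tx":0,"ty":0,"tz":0.5,"roll":0},{"fingers":-1,"tx":0,"ty":0,"tz":0.55,"roll":0},{"fingers":-1,"tx":0,"ty":0,"tz":0.55,"roll":0},{"fingers":-1,"tx":0,"ty":0,"tz":0.55,"roll":0},{"fingers":-1,"tx":0,"ty":0,"tz":0.55,"roll":0}]'
python3 -c "
from h import *
bats('t5')"
python3 -m crank '[{"fingers":-1,"tx":0,"ty":0,"tz":-0.6,"roll":0},{"fingers":-1,"tx":0,"ty":0,"tz":-1.2,"roll":0},{"fingers":-1,"tx":0,"ty":0,"tz":-1.6,"roll":0},{"fingers":-1,"tx":0,"ty":0.4,"tz":-1.65,"roll":0},{"fingers":-1,"tx":0,"ty":1.2,"tz":-1.65,"roll":0},{"fingers":-1,"tx":0,"ty":1.9,"tz":-1.65,"roll":0},{"fingers":-1,"tx":0,"ty":1.9,"tz":-1.65,"roll":0},{"fingers":-1,"tx":0,"ty":1.9,"tz":-1.65,"roll":0}]'
python3 -m crank '[{"fingers":-1,"tx":0,"ty":0,"tz":0.1,"roll":0},{"fingers":-1,"tx":0,"ty":0,"tz":0.3,"roll":0},{"fingers":-1,"tx":0,"ty":0,"tz":0.5,"roll":0},{"fingers":-1,"tx":0,"ty":0,"tz":0.7,"roll":0},{"fingers":-1,"tx":0,"ty":0,"tz":0.9,"roll":0},{"fingers":-1,"tx":0,"ty":0,"tz":1.1,"roll":0},{"fingers":-1,"tx":0,"ty":0,"tz":1.1,"roll":0},{"fingers":-1,"tx":0,"ty":0,"tz":1.1,"roll":0}]'
python3 -c "
from h import *
s=observe();T=toolT(s);print('tip',T[:3,3]+T[:3,:3]@[.0185,-.0007,.119],'line y at tip',.1068+.0307*.02)"
```

```text
time: 15.55
tool_pos: [0.4794, 0.0293, 0.0422]
tool_rot: [3.008, 1.568, 3.038]
contact_force: [-5.1, 0.4, -0.1]
opening: 0.0133
337 [ 0.6227 -0.1192] [0.0707 0.0376] 1.9 0.0871
299 [0.6256 0.109 ] [0.0709 0.0377] 2.3 0.0867
349 [ 0.6201 -0.0434] [0.0709 0.0376] 1.6 0.0868
312 [0.618 0.033] [0.038  0.0693] 89.7 0.0865
time: 16.6
tool_pos: [0.413, 0.1029, 0.0427]
tool_rot: [0.025, 1.569, 0.056]
contact_force: [0.3, -0.9, -1.3]
opening: 0.0134
time: 17.6
tool_pos: [0.4559, 0.1045, 0.0424]
tool_rot: [3.035, 1.57, 3.065]
contact_force: [-1.8, -0.8, -0.4]
opening: 0.0131
tip [0.57488857 0.10735543 0.02381628] line y at tip 0.10741400000000001
```

```bash
python3 -m crank '[{"fingers":-1,"tx":0,"ty":0,"tz":0.2,"roll":0},{"fingers":-1,"tx":0,"ty":0,"tz":0.35,"roll":0},{"fingers":-1,"tx":0,"ty":0,"tz":0.45,"roll":0},{"fingers":-1,"tx":0,"ty":0,"tz":0.5,"roll":0},{"fingers":-1,"tx":0,"ty":0,"tz":0.55,"roll":0},{"fingers":-1,"tx":0,"ty":0,"tz":0.55,"roll":0},{"fingers":-1,"tx":0,"ty":0,"tz":0.55,"roll":0},{"fingers":-1,"tx":0,"ty":0,"tz":0.55,"roll":0}]'
python3 -c "
from h import *
bats('t6')"
python3 -m crank '[{"fingers":-1,"tx":0,"ty":0,"tz":-0.6,"roll":0},{"fingers":-1,"tx":0,"ty":0,"tz":-1.2,"roll":0},{"fingers":-1,"tx":0,"ty":0,"tz":-1.7,"roll":0},{"fingers":-1,"tx":-0.5,"ty":0,"tz":-1.8,"roll":0},{"fingers":-1,"tx":-1.2,"ty":0,"tz":-1.8,"roll":0},{"fingers":-1,"tx":-1.5,"ty":0,"tz":-1.8,"roll":0},{"fingers":-1,"tx":-1.5,"ty":0,"tz":-1.8,"roll":0},{"fingers":-1,"tx":-1.5,"ty":0,"tz":-1.8,"roll":0}]'
python3 -c "
from h import *
v,X=bats('t7'); m=v[0]
print(atz([[389,221],[434,219],[441,293],[394,297]],v,.002).round(3))
go(.46,-.30,.10)"
```

```text
time: 18.6
tool_pos: [0.4771, 0.1051, 0.0422]
tool_rot: [3.138, 1.568, -3.115]
contact_force: [-6.2, -0.3, -0.8]
opening: 0.0132
346 [ 0.6228 -0.1194] [0.0706 0.0378] 2.1 0.0869
355 [ 0.6203 -0.0434] [0.0706 0.0378] 2.2 0.0872
343 [0.6178 0.0329] [0.038  0.0695] 89.3 0.0871
323 [0.6154 0.1081] [0.0709 0.038 ] 2.4 0.0864
time: 19.65
tool_pos: [0.4061, 0.1029, 0.1019]
tool_rot: [3.066, 1.57, 3.096]
contact_force: [-1.0, 0.9, -0.6]
opening: 0.0134
351 [ 0.6227 -0.1194] [0.0713 0.038 ] 1.5 0.0869
345 [ 0.6207 -0.043 ] [0.0377 0.0694] 89.2 0.087
329 [0.6182 0.0325] [0.0699 0.0378] 2.0 0.0866
329 [0.615  0.1089] [0.0701 0.0381] 0.4 0.087
[[ 0.607 -0.24   0.002]
 [ 0.61  -0.361  0.002]
 [ 0.412 -0.372  0.002]
 [ 0.405 -0.246  0.002]]
tx 0.042 ty -10.109 tz 1.051
```

```bash
python3 -m crank '[{"fingers":-1,"tx":0,"ty":-1,"tz":0.1,"roll":0},{"fingers":-1,"tx":0,"ty":-2.4,"tz":0.3,"roll":0},{"fingers":-1,"tx":0,"ty":-3.8,"tz":0.5,"roll":0},{"fingers":-1,"tx":0,"ty":-5.2,"tz":0.7,"roll":0},{"fingers":-1,"tx":0,"ty":-6.6,"tz":0.8,"roll":0},{"fingers":-1,"tx":0,"ty":-8,"tz":0.9,"roll":0},{"fingers":-1,"tx":0,"ty":-9.2,"tz":1,"roll":0},{"fingers":-1,"tx":0,"ty":-10.1,"tz":1.05,"roll":0}]'
python3 -m crank '[{"fingers":-1,"tx":0,"ty":0,"tz":0,"roll":0},{"fingers":-1,"tx":0.5,"ty":0,"tz":0,"roll":0},{"fingers":-1,"tx":1,"ty":0,"tz":0,"roll":0},{"fingers":-1,"tx":1.3,"ty":0,"tz":0,"roll":0},{"fingers":-1,"tx":1.5,"ty":0,"tz":0,"roll":0},{"fingers":-1,"tx":1.5,"ty":0,"tz":0,"roll":0},{"fingers":-1,"tx":1.5,"ty":0,"tz":0,"roll":0},{"fingers":-1,"tx":1.5,"ty":0,"tz":0,"roll":0}]'
python3 -c "
from h import *
v=shot('wrist');X=cloud(v);s=observe();T=toolT(s);Y=(X-T[:3,3])@T[:3,:3]
m=(abs(Y[...,1])<.012)&(Y[...,2]>-.036)&(Y[...,2]<-.022)&(X[...,2]<.06)&(X[...,2]>.02)
print('handle rear top z',np.percentile(X[m][:,2],[10,50,90]),s['tool_pos']);go(.46,-.3,.03)"
```

```text
time: 20.7
tool_pos: [0.46, -0.3016, 0.1012]
tool_rot: [2.353, 1.57, 2.382]
contact_force: [0.6, 0.8, 0.1]
opening: 0.0131
time: 21.7
tool_pos: [0.4606, -0.2998, 0.0431]
tool_rot: [-0.678, 1.57, -0.649]
contact_force: [0.7, -0.2, -0.1]
opening: 0.0132
handle rear top z [0.02570532 0.02946981 0.03038516] [ 0.46058451 -0.29979685  0.0430408 ]
tx 0.326 ty -0.004 tz -0.015
```

```bash
python3 -m crank '[{"fingers":-1,"tx":0.1,"ty":0,"tz":0,"roll":0},{"fingers":-1,"tx":0.2,"ty":0,"tz":0,"roll":0},{"fingers":-1,"tx":0.28,"ty":0,"tz":0,"roll":0},{"fingers":-1,"tx":0.33,"ty":0,"tz":0,"roll":0},{"fingers":-1,"tx":0.33,"ty":0,"tz":0,"roll":0},{"fingers":-0.4,"tx":0.33,"ty":0,"tz":0,"roll":0},{"fingers":-0.2,"tx":0.33,"ty":0,"tz":0,"roll":0},{"fingers":0,"tx":0.33,"ty":0,"tz":0,"roll":0}]' 35
python3 -m crank '[{"fingers":0,"tx":-0.2,"ty":0,"tz":0,"roll":0},{"fingers":0.2,"tx":-0.8,"ty":0,"tz":0,"roll":0},{"fingers":0.2,"tx":-1.6,"ty":0,"tz":0,"roll":0},{"fingers":0.2,"tx":-2.4,"ty":0,"tz":0,"roll":0},{"fingers":0.2,"tx":-2.8,"ty":0.8,"tz":0,"roll":0},{"fingers":0.2,"tx":-2.8,"ty":2.2,"tz":0,"roll":0},{"fingers":0.2,"tx":-2.8,"ty":3.4,"tz":0,"roll":0},{"fingers":0.2,"tx":-2.8,"ty":3.4,"tz":0,"roll":0}]'
python3 -c "
from h import *
v,X=bats('t8')
rects(X,.0075,.05,.40,.63,-.37,-.235,10)
u=np.array([[.615,.1085]]);go(.6150,.1087,.15,np.radians(91.76))"
```

```text
time: 22.75
tool_pos: [0.4604, -0.2996, 0.0293]
tool_rot: [0.325, 1.571, 0.355]
contact_force: [0.1, -0.1, -0.3]
opening: 0.0391
time: 23.75
tool_pos: [0.4559, -0.1609, 0.142]
tool_rot: [1.687, 1.57, 1.72]
contact_force: [0.0, -1.4, 0.6]
opening: 0.0549
336 [ 0.623  -0.1193] [0.0711 0.0379] 1.7 0.0871
352 [ 0.6204 -0.0435] [0.0712 0.0377] 2.3 0.0869
333 [0.6179 0.0329] [0.038  0.0693] 89.7 0.0869
331 [0.6153 0.1083] [0.07  0.038] 2.1 0.0869
148 [ 0.5042 -0.3008] [0.1529 0.0176] 5.4 0.0138
tx -0.199 ty 6.653 tz 4.181 roll 0.010 (q6 -2.10)
```

```bash
python3 -m crank '[{"fingers":0.2,"tx":-0.2,"ty":0.8,"tz":0.5,"roll":0},{"fingers":0.2,"tx":-0.2,"ty":1.8,"tz":1.1,"roll":0},{"fingers":0.2,"tx":-0.2,"ty":2.9,"tz":1.8,"roll":0},{"fingers":0.2,"tx":-0.2,"ty":4,"tz":2.5,"roll":0},{"fingers":0.2,"tx":-0.2,"ty":5.2,"tz":3.2,"roll":0},{"fingers":0.2,"tx":-0.2,"ty":6.2,"tz":3.9,"roll":0},{"fingers":0.2,"tx":-0.2,"ty":6.65,"tz":4.18,"roll":0},{"fingers":0.2,"tx":-0.2,"ty":6.65,"tz":4.18,"roll":0}]'
python3 -m crank '[{"fingers":0.2,"tx":0,"ty":0,"tz":0,"roll":0},{"fingers":0.2,"tx":0,"ty":0,"tz":0,"roll":0},{"fingers":0.2,"tx":0,"ty":0,"tz":0,"roll":0},{"fingers":0.2,"tx":0,"ty":0,"tz":0,"roll":0},{"fingers":0.2,"tx":0,"ty":0,"tz":0,"roll":0},{"fingers":0.2,"tx":0,"ty":0,"tz":0,"roll":0},{"fingers":0.2,"tx":0,"ty":0,"tz":0,"roll":0},{"fingers":0.2,"tx":0,"ty":0,"tz":0,"roll":0}]'
python3 -c "
from h import *
v=shot('wrist','w4');X=cloud(v);rects(X,.078,.1,.5,.66,.05,.16)
go(.6150,.1086,.089,np.radians(91.76));print(observe()['tool_pos'])"
```

```text
time: 24.8
tool_pos: [0.6165, 0.1072, 0.149]
tool_rot: [-0.272, 1.57, -0.241]
contact_force: [-0.0, -0.2, -0.2]
opening: 0.0553
time: 25.8
tool_pos: [0.6155, 0.1073, 0.1493]
tool_rot: [1.882, 1.571, 1.911]
contact_force: [-0.1, 0.2, -0.8]
opening: 0.0551
7260 [0.6125 0.1096] [0.0712 0.0381] 1.8 0.0863
706 [0.6055 0.0519] [0.0518 0.004 ] 0.6 0.0839
tx 1.507 ty 0.033 tz -0.011 roll -0.005 (q6 -1.55)
[0.615483   0.10727152 0.14928905]
```

View pics/w4.png

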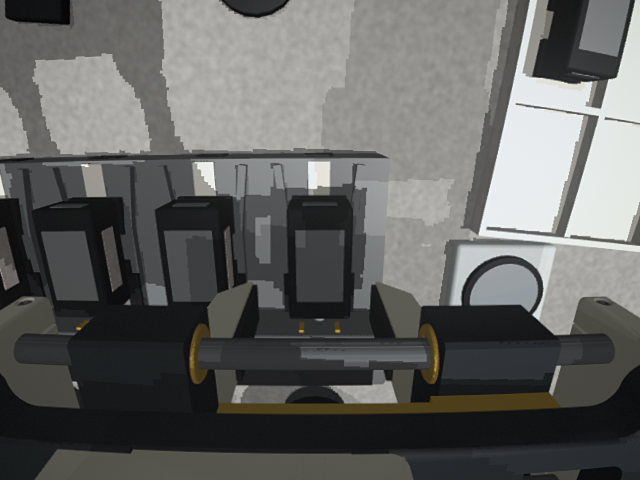

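```bash
python3 -m crank '[{"fingers":0.2,"tx":0.4,"ty":0.04,"tz":0,"roll":0},{"fingers":0.2,"tx":0.9,"ty":0.04,"tz":0,"roll":0},{"fingers":0.2,"tx":1.4,"ty":0.04,"tz":0,"roll":0},{"fingers":0.2,"tx":1.51,"ty":0.04,"tz":0,"roll":0},{"fingers":0.2,"tx":1.51,"ty":0.04,"tz":0,"roll":0},{"fingers":-1,"tx":1.51,"ty":0.04,"tz":0,"roll":0},{"fingers":-1,"tx":1.51,"ty":0.04,"tz":0,"roll":0},{"fingers":-1,"tx":1.51,"ty":0.04,"tz":0,"roll":0}]' 35
python3 -m crank '[{"fingers":-1,"tx":0,"ty":0,"tz":0,"roll":0},{"fingers":-1,"tx":0,"ty":0,"tz":-0.1,"roll":0},{"fingers":-1,"tx":0,"ty":0,"tz":-0.25,"roll":0},{"fingers":-1,"tx":0,"ty":0,"tz":-0.4,"roll":0},{"fingers":-1,"tx":0,"ty":0,"tz":-0.55,"roll":0},{"fingers":-1,"tx":0,"ty":0,"tz":-0.7,"roll":0},{"fingers":-1,"tx":0,"ty":0,"tz":-0.7,"roll":0},{"fingers":-1,"tx":0,"ty":0,"tz":-0.7,"roll":0}]'
python3 -c "
from h import *
v,X=bats('t9')"
```

```text
time: 26.85
tool_pos: [0.6158, 0.109, 0.0897]
tool_rot: [0.204, 1.569, 0.234]
contact_force: [0.4, 1.5, 2.5]
opening: 0.0382
time: 27.85
tool_pos: [0.5869, 0.1081, 0.0895]
tool_rot: [2.649, 1.571, 2.679]
contact_force: [1.4, 0.5, 7.7]
opening: 0.0378
322 [ 0.6221 -0.1194] [0.0703 0.0375] 2.1 0.087
343 [ 0.6198 -0.0433] [0.0713 0.0375] 1.9 0.0868
66 [0.6436 0.0343] [0.0183 0.0383] 10.3 0.0874
```

```bash
python3 -m crank '[{"fingers":-1,"tx":-0.1,"ty":0,"tz":0,"roll":0},{"fingers":-1,"tx":-0.4,"ty":0,"tz":0,"roll":0},{"fingers":-1,"tx":-0.9,"ty":0,"tz":0,"roll":0},{"fingers":-1,"tx":-1.4,"ty":0,"tz":0,"roll":0},{"fingers":-1,"tx":-1.5,"ty":0,"tz":0,"roll":0},{"fingers":-1,"tx":-1.5,"ty":0,"tz":0,"roll":0},{"fingers":-1,"tx":-1.5,"ty":0,"tz":0,"roll":0},{"fingers":-1,"tx":-1.5,"ty":0,"tz":0,"roll":0}]'
python3 -c "
from h import *
print(observe()['tool_pos'],observe()['opening'])
go(.5685,.3493,.15,np.radians(86.03))"
```

```text
time: 28.9
tool_pos: [0.587, 0.1079, 0.1481]
tool_rot: [-3.137, 1.569, -3.107]
contact_force: [-0.8, 0.5, -2.3]
opening: 0.0381
[0.58704485 0.10793602 0.14811368] 0.03806299367847652
tx -0.047 ty 6.045 tz -0.283 roll 0.568 (q6 -1.55)
```

```bash
python3 -m crank '[{"fingers":-1,"tx":0,"ty":0.6,"tz":0,"roll":0.1},{"fingers":-1,"tx":0,"ty":1.6,"tz":-0.1,"roll":0.2},{"fingers":-1,"tx":0,"ty":2.8,"tz":-0.15,"roll":0.3},{"fingers":-1,"tx":0,"ty":4,"tz":-0.2,"roll":0.4},{"fingers":-1,"tx":0,"ty":5.2,"tz":-0.28,"roll":0.5},{"fingers":-1,"tx":0,"ty":5.9,"tz":-0.28,"roll":0.57},{"fingers":-1,"tx":0,"ty":6.05,"tz":-0.28,"roll":0.57},{"fingers":-1,"tx":0,"ty":6.05,"tz":-0.28,"roll":0.57}]'
python3 -c "
from h import *
s=observe();v=shot('wrist','w5');X=cloud(v);T=toolT(s);print(s['tool_pos'],s['opening'])
Y=(X-T[:3,3])@T[:3,:3]; rects(np.stack([Y[...,2],Y[...,1],-Y[...,0]],-1),-.02,.02,-.08,.08,-.03,.03)
rects(X,.010,.030,.40,.64,.20,.42,200)
go(.5685,.3493,.0495,np.radians(86.03))"
```

```text
time: 29.9
tool_pos: [0.5688, 0.3491, 0.1484]
tool_rot: [-2.315, 1.57, -2.384]
contact_force: [-0.2, -0.6, -1.5]
opening: 0.0376
[0.56884285 0.34911591 0.14836827] 0.03759780972374232
12359 [-0.0157 -0.0001] [0.047 0.06 ] 0.6 -0.0027
1121 [ 0.0278 -0.0005] [0.0095 0.0374] 0.4 -0.0032
11188 [0.5135 0.3174] [0.1522 0.2063] 86.1 0.0164
416 [0.4585 0.3027] [0.0025 0.0704] 85.4 0.0231
408 [0.6223 0.2503] [0.0066 0.0547] 0.2 0.0129
tx 2.476 ty 0.020 tz -0.015 roll -0.004 (q6 -1.07)
```

View pics/w5.png

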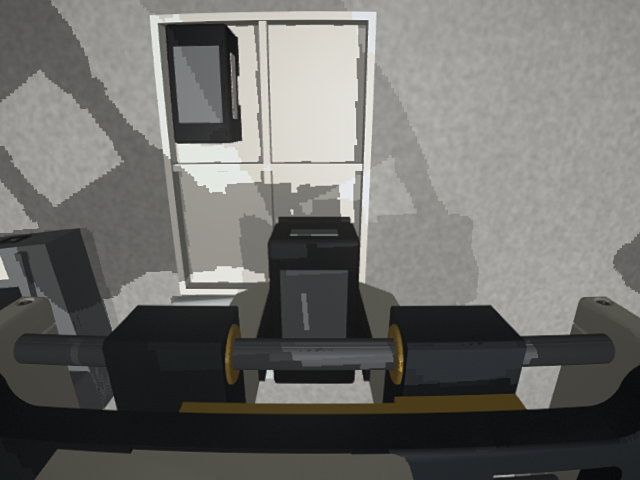

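```bash
python3 -m crank '[{"fingers":-1,"tx":0.6,"ty":0,"tz":0.04,"roll":0},{"fingers":-1,"tx":1.3,"ty":0,"tz":0.04,"roll":0},{"fingers":-1,"tx":1.9,"ty":0,"tz":0.04,"roll":0},{"fingers":-1,"tx":2.3,"ty":0,"tz":0.04,"roll":0},{"fingers":-1,"tx":2.48,"ty":0,"tz":0.04,"roll":0},{"fingers":-1,"tx":2.48,"ty":0,"tz":0.04,"roll":0},{"fingers":0.1,"tx":2.48,"ty":0,"tz":0.04,"roll":0},{"fingers":0.1,"tx":2.48,"ty":0,"tz":0.04,"roll":0}]'
python3 -m crank '[{"fingers":0.1,"tx":0,"ty":0,"tz":0,"roll":0},{"fingers":0.1,"tx":-0.8,"ty":0,"tz":0,"roll":0},{"fingers":0.1,"tx":-1.8,"ty":0,"tz":0,"roll":0},{"fingers":0.1,"tx":-2.5,"ty":-0.4,"tz":0,"roll":0},{"fingers":0.1,"tx":-2.5,"ty":-1.4,"tz":0.2,"roll":0},{"fingers":0.1,"tx":-2.5,"ty":-2.6,"tz":0.4,"roll":0},{"fingers":0.1,"tx":-2.5,"ty":-3.8,"tz":0.6,"roll":-0.2},{"fingers":0.1,"tx":-2.5,"ty":-5,"tz":0.9,"roll":-0.5}]'
python3 -c "
from h import *
print(observe()['tool_pos'],observe()['opening'])
y=.0309+.0307*(.618-.5581);print(y);go(.6185,y,.15,np.radians(91.76))"
```

```text
time: 30.95
tool_pos: [0.5711, 0.3498, 0.0509]
tool_rot: [0.553, 1.569, 0.483]
contact_force: [-0.5, -0.4, -0.4]
opening: 0.0493
time: 31.95
tool_pos: [0.5926, 0.1461, 0.1502]
tool_rot: [0.198, 1.57, 0.217]
contact_force: [-0.1, 0.2, -0.0]
opening: 0.0501
[0.59257829 0.1460874  0.15019551] 0.050119531993876684
0.03273893
tx 0.005 ty -2.846 tz 0.592 roll -0.063 (q6 -1.47)
```

```bash
python3 -m crank '[{"fingers":0.2,"tx":0,"ty":-0.8,"tz":0.2,"roll":0},{"fingers":0.2,"tx":0,"ty":-1.8,"tz":0.4,"roll":-0.06},{"fingers":0.2,"tx":0,"ty":-2.6,"tz":0.59,"roll":-0.06},{"fingers":0.2,"tx":0,"ty":-2.85,"tz":0.59,"roll":-0.06},{"fingers":0.2,"tx":0,"ty":-2.85,"tz":0.59,"roll":-0.06},{"fingers":0.2,"tx":0,"ty":-2.85,"tz":0.59,"roll":-0.06},{"fingers":0.2,"tx":0,"ty":-2.85,"tz":0.59,"roll":-0.06},{"fingers":0.2,"tx":0,"ty":-2.85,"tz":0.59,"roll":-0.06}]'
python3 -c "
from h import *
print(observe()['tool_pos'],observe()['opening']);go(.6185,.0328,.0895,np.radians(91.76))
v=shot('wrist');X=cloud(v);rects(X,.078,.1,.5,.66,-.01,.08)
v=shot('top','t10');X=cloud(v);rects(X,.035,.06,.38,.65,.22,.42)"
```

```text
time: 32.95
tool_pos: [0.6181, 0.0347, 0.1498]
tool_rot: [1.431, 1.571, 1.46]
contact_force: [0.2, -0.3, 0.2]
opening: 0.0549
[0.61812171 0.03465104 0.14975024] 0.05487730078128581
tx 1.506 ty -0.047 tz 0.008 roll -0.009 (q6 -1.67)
7231 [0.6149 0.0337] [0.071  0.0381] 1.8 0.0863
390 [0.571 0.348] [0.0377 0.071 ] 87.3 0.0436
417 [0.4594 0.2835] [0.0409 0.072 ] 84.2 0.0439
```

```bash
python3 -m crank '[{"fingers":0.2,"tx":0.4,"ty":-0.04,"tz":0,"roll":0},{"fingers":0.2,"tx":0.9,"ty":-0.04,"tz":0,"roll":0},{"fingers":0.2,"tx":1.4,"ty":-0.04,"tz":0,"roll":0},{"fingers":0.2,"tx":1.51,"ty":-0.04,"tz":0,"roll":0},{"fingers":0.2,"tx":1.51,"ty":-0.04,"tz":0,"roll":0},{"fingers":-1,"tx":1.51,"ty":-0.04,"tz":0,"roll":0},{"fingers":-1,"tx":1.51,"ty":-0.04,"tz":0,"roll":0},{"fingers":-1,"tx":1.51,"ty":-0.04,"tz":0,"roll":0}]' 35
python3 -m crank '[{"fingers":-1,"tx":0,"ty":0,"tz":0,"roll":0},{"fingers":-1,"tx":0,"ty":0,"tz":-0.1,"roll":0},{"fingers":-1,"tx":0,"ty":0,"tz":-0.25,"roll":0},{"fingers":-1,"tx":0,"ty":0,"tz":-0.4,"roll":0},{"fingers":-1,"tx":0,"ty":0,"tz":-0.55,"roll":0},{"fingers":-1,"tx":0,"ty":0,"tz":-0.7,"roll":0},{"fingers":-1,"tx":0,"ty":0,"tz":-0.7,"roll":0},{"fingers":-1,"tx":0,"ty":0,"tz":-0.7,"roll":0}]'
python3 -m crank '[{"fingers":-1,"tx":-0.1,"ty":0,"tz":0,"roll":0},{"fingers":-1,"tx":-0.4,"ty":0,"tz":0,"roll":0},{"fingers":-1,"tx":-0.9,"ty":0,"tz":0,"roll":0},{"fingers":-1,"tx":-1.4,"ty":0,"tz":0,"roll":0},{"fingers":-1,"tx":-1.5,"ty":0,"tz":0,"roll":0},{"fingers":-1,"tx":-1.5,"ty":0,"tz":0,"roll":0},{"fingers":-1,"tx":-1.5,"ty":0,"tz":0,"roll":0},{"fingers":-1,"tx":-1.5,"ty":0,"tz":0,"roll":0}]'
cat >> h.py <<'E'
def held():
    s=observe();v=shot('wrist');X=cloud(v);T=toolT(s);print(s['tool_pos'],s['opening'])
    Y=(X-T[:3,3])@T[:3,:3]; rects(np.stack([Y[...,2],Y[...,1],-Y[...,0]],-1),-.02,.02,-.08,.08,-.03,.03)
E
python3 -c "
from h import *
held();go(.566,.2768,.15,np.radians(86.03))"
```

```text
time: 34.05
tool_pos: [0.6186, 0.0329, 0.0901]
tool_rot: [0.585, 1.569, 0.613]
contact_force: [0.6, 3.0, 3.5]
opening: 0.0376
time: 35.05
tool_pos: [0.5913, 0.032, 0.0902]
tool_rot: [0.164, 1.568, 0.192]
contact_force: [0.9, 4.9, 4.3]
opening: 0.0378
time: 36.05
tool_pos: [0.5899, 0.0314, 0.1485]
tool_rot: [3.035, 1.569, 3.063]
contact_force: [0.3, -0.9, -1.9]
opening: 0.0376
[0.58990603 0.03143237 0.14853135] 0.03764130438043022
12383 [-0.0158 -0.0001] [0.0472 0.06  ] 0.6 -0.003
1028 [ 0.0278 -0.0007] [0.009  0.0377] 0.5 -0.0037
tx -0.032 ty 6.149 tz -0.428 roll 0.558 (q6 -1.68)
```

```bash
python3 -m crank '[{"fingers":-1,"tx":0,"ty":0.6,"tz":0,"roll":0.1},{"fingers":-1,"tx":0,"ty":1.6,"tz":-0.1,"roll":0.2},{"fingers":-1,"tx":0,"ty":2.8,"tz":-0.2,"roll":0.3},{"fingers":-1,"tx":0,"ty":4,"tz":-0.3,"roll":0.4},{"fingers":-1,"tx":0,"ty":5.2,"tz":-0.4,"roll":0.5},{"fingers":-1,"tx":0,"ty":6,"tz":-0.43,"roll":0.56},{"fingers":-1,"tx":0,"ty":6.15,"tz":-0.43,"roll":0.56},{"fingers":-1,"tx":0,"ty":6.15,"tz":-0.43,"roll":0.56}]'
python3 -m crank '[{"fingers":-1,"tx":0.6,"ty":0,"tz":0,"roll":0},{"fingers":-1,"tx":1.3,"ty":0,"tz":0,"roll":0},{"fingers":-1,"tx":1.9,"ty":0,"tz":0,"roll":0},{"fingers":-1,"tx":2.3,"ty":0,"tz":0,"roll":0},{"fingers":-1,"tx":2.5,"ty":0,"tz":0,"roll":0},{"fingers":-1,"tx":2.5,"ty":0,"tz":0,"roll":0},{"fingers":0.1,"tx":2.5,"ty":0,"tz":0,"roll":0},{"fingers":0.1,"tx":2.5,"ty":0,"tz":0,"roll":0}]'
python3 -m crank '[{"fingers":0.1,"tx":0,"ty":0,"tz":0,"roll":0},{"fingers":0.1,"tx":-0.8,"ty":0,"tz":0,"roll":0},{"fingers":0.1,"tx":-1.8,"ty":0,"tz":0,"roll":0},{"fingers":0.1,"tx":-2.5,"ty":-0.4,"tz":0,"roll":0},{"fingers":0.1,"tx":-2.5,"ty":-1.6,"tz":0.2,"roll":0},{"fingers":0.1,"tx":-2.5,"ty":-3,"tz":0.5,"roll":0},{"fingers":0.1,"tx":-2.5,"ty":-4.4,"tz":0.8,"roll":-0.2},{"fingers":0.2,"tx":-2.5,"ty":-5.8,"tz":1.1,"roll":-0.5}]'
python3 -c "
from h import *
y=-.0451+.0307*(.621-.5604);print(y,observe()['tool_pos']);go(.621,y,.15,np.radians(91.76))"
```

```text
time: 37.1
tool_pos: [0.566, 0.2767, 0.1489]
tool_rot: [-2.274, 1.57, -2.343]
contact_force: [0.3, 0.1, -2.2]
opening: 0.0376
time: 38.1
tool_pos: [0.5666, 0.2771, 0.0502]
tool_rot: [0.467, 1.569, 0.397]
contact_force: [-0.4, 0.3, -0.5]
opening: 0.0494
time: 39.1
tool_pos: [0.5941, 0.0407, 0.1497]
tool_rot: [0.059, 1.57, 0.079]
contact_force: [0.4, 0.6, -0.4]
opening: 0.054
-0.04323958 [0.59408644 0.04071529 0.14973242]
tx -0.006 ty -2.112 tz 0.632 roll -0.064 (q6 -1.65)
```

```bash
python3 -m crank '[{"fingers":0.2,"tx":0,"ty":-0.8,"tz":0.2,"roll":0},{"fingers":0.2,"tx":0,"ty":-1.5,"tz":0.4,"roll":-0.06},{"fingers":0.2,"tx":0,"ty":-2,"tz":0.6,"roll":-0.06},{"fingers":0.2,"tx":0,"ty":-2.12,"tz":0.63,"roll":-0.06},{"fingers":0.2,"tx":0,"ty":-2.12,"tz":0.63,"roll":-0.06},{"fingers":0.2,"tx":0,"ty":-2.12,"tz":0.63,"roll":-0.06},{"fingers":0.2,"tx":0,"ty":-2.12,"tz":0.63,"roll":-0.06},{"fingers":0.2,"tx":0,"ty":-2.12,"tz":0.63,"roll":-0.06}]'
python3 -c "
from h import *
print(observe()['tool_pos'],observe()['opening']);go(.621,-.0432,.0895,np.radians(91.76))
v=shot('wrist');X=cloud(v);rects(X,.078,.1,.5,.66,-.09,.0)
v=shot('top','t11');X=cloud(v);rects(X,.035,.06,.38,.65,.22,.42)"
```

```text
time: 40.1
tool_pos: [0.6206, -0.0414, 0.1494]
tool_rot: [0.891, 1.571, 0.919]
contact_force: [-0.2, 0.3, -0.5]
opening: 0.055
[ 0.62055293 -0.04142284  0.14940521] 0.054959919343394864
tx 1.498 ty -0.045 tz 0.010 roll -0.011 (q6 -1.79)
7226 [ 0.6173 -0.0423] [0.0708 0.0381] 1.9 0.0863
391 [0.571  0.3476] [0.0383 0.0712] 86.8 0.0437
415 [0.5665 0.276 ] [0.0404 0.071 ] 87.9 0.044
413 [0.4599 0.2831] [0.0399 0.0708] 85.7 0.0437
```

```bash
python3 -m crank '[{"fingers":0.2,"tx":0.4,"ty":-0.04,"tz":0,"roll":0},{"fingers":0.2,"tx":0.9,"ty":-0.04,"tz":0,"roll":0},{"fingers":0.2,"tx":1.4,"ty":-0.04,"tz":0,"roll":0},{"fingers":0.2,"tx":1.5,"ty":-0.04,"tz":0,"roll":0},{"fingers":0.2,"tx":1.5,"ty":-0.04,"tz":0,"roll":0},{"fingers":-1,"tx":1.5,"ty":-0.04,"tz":0,"roll":0},{"fingers":-1,"tx":1.5,"ty":-0.04,"tz":0,"roll":0},{"fingers":-1,"tx":1.5,"ty":-0.04,"tz":0,"roll":0}]' 35
python3 -m crank '[{"fingers":-1,"tx":0,"ty":0,"tz":0,"roll":0},{"fingers":-1,"tx":0,"ty":0,"tz":-0.1,"roll":0},{"fingers":-1,"tx":0,"ty":0,"tz":-0.25,"roll":0},{"fingers":-1,"tx":0,"ty":0,"tz":-0.4,"roll":0},{"fingers":-1,"tx":0,"ty":0,"tz":-0.55,"roll":0},{"fingers":-1,"tx":0,"ty":0,"tz":-0.7,"roll":0},{"fingers":-1,"tx":0,"ty":0,"tz":-0.7,"roll":0},{"fingers":-1,"tx":0,"ty":0,"tz":-0.7,"roll":0}]'
python3 -m crank '[{"fingers":-1,"tx":-0.1,"ty":0,"tz":0,"roll":0},{"fingers":-1,"tx":-0.4,"ty":0,"tz":0,"roll":0},{"fingers":-1,"tx":-0.9,"ty":0,"tz":0,"roll":0},{"fingers":-1,"tx":-1.4,"ty":0,"tz":0,"roll":0},{"fingers":-1,"tx":-1.5,"ty":0,"tz":0,"roll":0},{"fingers":-1,"tx":-1.5,"ty":0,"tz":0,"roll":0},{"fingers":-1,"tx":-1.5,"ty":0,"tz":0,"roll":0},{"fingers":-1,"tx":-1.5,"ty":0,"tz":0,"roll":0}]'
python3 -c "
from h import *
held();go(.4685,.3562,.15,np.radians(86.03))"
```

```text
time: 41.2
tool_pos: [0.621, -0.043, 0.0901]
tool_rot: [0.443, 1.569, 0.471]
contact_force: [-0.8, 3.4, 3.5]
opening: 0.038
time: 42.2
tool_pos: [0.5935, -0.0439, 0.0901]
tool_rot: [0.112, 1.568, 0.14]
contact_force: [1.3, 5.3, 5.4]
opening: 0.0376
time: 43.2
tool_pos: [0.5923, -0.0443, 0.1485]
tool_rot: [2.925, 1.569, 2.953]
contact_force: [0.5, 0.5, -2.2]
opening: 0.0375
[ 0.59228446 -0.04434544  0.14853101] 0.03753674391018461
12370 [-0.0158 -0.    ] [0.0472 0.06  ] 0.3 -0.003
1041 [ 0.0279 -0.0005] [0.0376 0.0091] 89.8 -0.0036
tx -0.027 ty 10.096 tz -2.815 roll 0.558 (q6 -1.80)
```

```bash
python3 -m crank '[{"fingers":-1,"tx":0,"ty":1,"tz":-0.2,"roll":0.1},{"fingers":-1,"tx":0,"ty":2.4,"tz":-0.6,"roll":0.2},{"fingers":-1,"tx":0,"ty":3.9,"tz":-1,"roll":0.3},{"fingers":-1,"tx":0,"ty":5.4,"tz":-1.4,"roll":0.4},{"fingers":-1,"tx":0,"ty":6.9,"tz":-1.8,"roll":0.5},{"fingers":-1,"tx":0,"ty":8.3,"tz":-2.3,"roll":0.56},{"fingers":-1,"tx":0,"ty":9.5,"tz":-2.7,"roll":0.56},{"fingers":-1,"tx":0,"ty":10.1,"tz":-2.82,"roll":0.56}]'
python3 -m crank '[{"fingers":-1,"tx":0,"ty":0,"tz":0,"roll":0},{"fingers":-1,"tx":0.6,"ty":0,"tz":0,"roll":0},{"fingers":-1,"tx":1.3,"ty":0,"tz":0,"roll":0},{"fingers":-1,"tx":1.9,"ty":0,"tz":0,"roll":0},{"fingers":-1,"tx":2.3,"ty":0,"tz":0,"roll":0},{"fingers":-1,"tx":2.5,"ty":0,"tz":0,"roll":0},{"fingers":-1,"tx":2.5,"ty":0,"tz":0,"roll":0},{"fingers":-1,"tx":2.5,"ty":0,"tz":0,"roll":0}]'
python3 -m crank '[{"fingers":0.1,"tx":0,"ty":0,"tz":0,"roll":0},{"fingers":0.1,"tx":0,"ty":0,"tz":0,"roll":0},{"fingers":0.1,"tx":-0.8,"ty":0,"tz":0,"roll":0},{"fingers":0.1,"tx":-1.8,"ty":0,"tz":0,"roll":0},{"fingers":0.1,"tx":-2.5,"ty":0,"tz":0,"roll":0},{"fingers":0.1,"tx":-2.5,"ty":-0.8,"tz":0,"roll":0},{"fingers":0.2,"tx":-2.5,"ty":-1.8,"tz":0,"roll":0},{"fingers":0.2,"tx":-2.5,"ty":-1.8,"tz":0,"roll":0}]'
python3 -c "
from h import *
print(observe()['tool_pos'])
v=shot('top','t12');X=cloud(v);rects(X,.035,.06,.38,.65,.22,.42)
v=shot('wrist','w6');X=cloud(v);rects(X,.035,.06,.38,.65,.22,.42)
go(.4598,.2832,.1485,np.radians(84.8))"
```

```text
time: 44.25
tool_pos: [0.467, 0.3588, 0.1491]
tool_rot: [2.914, 1.57, 2.847]
contact_force: [0.9, -0.8, -1.4]
opening: 0.038
time: 45.25
tool_pos: [0.469, 0.3565, 0.05]
tool_rot: [0.635, 1.57, 0.565]
contact_force: [-1.0, 0.3, -1.8]
opening: 0.0376
time: 46.25
tool_pos: [0.4634, 0.2827, 0.1498]
tool_rot: [-1.482, 1.571, -1.554]
contact_force: [-0.8, 0.5, 0.7]
opening: 0.0549
[0.4634462  0.28271782 0.14980655]
317 [0.5732 0.3476] [0.0383 0.067 ] 83.9 0.0438
421 [0.5666 0.2755] [0.041  0.0715] 86.6 0.0433
5259 [0.4563 0.2841] [0.0382 0.0704] 85.6 0.0449
5312 [0.4656 0.3559] [0.0384 0.0715] 86.2 0.0446
852 [0.5321 0.2783] [0.0381 0.0114] 86.1 0.0427
1368 [0.5821 0.2753] [0.0375 0.0316] 86.6 0.045
364 [0.5888 0.3319] [0.0312 0.0137] 13.7 0.044
tx 0.032 ty -0.046 tz -0.100 roll 0.116 (q6 -1.09)
```

```bash
python3 -m crank '[{"fingers":0.2,"tx":0.4,"ty":0,"tz":-0.12,"roll":0.06},{"fingers":0.2,"tx":1.2,"ty":0,"tz":-0.12,"roll":0.06},{"fingers":0.2,"tx":2,"ty":0,"tz":-0.12,"roll":0.06},{"fingers":0.2,"tx":2.4,"ty":0,"tz":-0.12,"roll":0.06},{"fingers":0.2,"tx":2.52,"ty":0,"tz":-0.12,"roll":0.06},{"fingers":0.2,"tx":2.52,"ty":0,"tz":-0.12,"roll":0.06},{"fingers":-1,"tx":2.52,"ty":0,"tz":-0.12,"roll":0.06},{"fingers":-1,"tx":2.52,"ty":0,"tz":-0.12,"roll":0.06}]' 45
python3 -m crank '[{"fingers":-1,"tx":0,"ty":0,"tz":0,"roll":0},{"fingers":-1,"tx":0,"ty":0,"tz":0,"roll":0},{"fingers":-1,"tx":-0.3,"ty":0,"tz":0,"roll":0},{"fingers":-1,"tx":-0.9,"ty":0,"tz":0,"roll":0},{"fingers":-1,"tx":-1.7,"ty":0,"tz":0,"roll":0},{"fingers":-1,"tx":-2.4,"ty":0,"tz":0,"roll":0},{"fingers":-1,"tx":-2.5,"ty":0,"tz":0,"roll":0},{"fingers":-1,"tx":-2.5,"ty":0,"tz":0,"roll":0}]'
python3 -c "
from h import *
held();go(.5811,.1077,.15,np.radians(91.76))"
```

```text
time: 47.35
tool_pos: [0.4592, 0.285, 0.0494]
tool_rot: [0.534, 1.569, 0.454]
contact_force: [1.0, 0.1, -0.4]
opening: 0.0392
time: 48.35
tool_pos: [0.4583, 0.2846, 0.148]
tool_rot: [-2.742, 1.57, -2.822]
contact_force: [-0.0, -0.6, -3.4]
opening: 0.0379
[0.45834862 0.28464378 0.1480022 ] 0.03785815111191201
12162 [-0.0152  0.    ] [0.06   0.0465] 89.3 -0.0033
1036 [ 0.0287 -0.0006] [0.0091 0.0382] 1.5 -0.0046
tx -0.066 ty -4.160 tz 3.419 roll -0.635 (q6 -1.08)
```

```bash
python3 -m crank '[{"fingers":-1,"tx":0,"ty":-0.5,"tz":0.4,"roll":0},{"fingers":-1,"tx":0,"ty":-1.2,"tz":1,"roll":-0.2},{"fingers":-1,"tx":0,"ty":-2,"tz":1.6,"roll":-0.3},{"fingers":-1,"tx":0,"ty":-2.8,"tz":2.3,"roll":-0.5},{"fingers":-1,"tx":0,"ty":-3.6,"tz":3,"roll":-0.63},{"fingers":-1,"tx":0,"ty":-4.16,"tz":3.42,"roll":-0.63},{"fingers":-1,"tx":0,"ty":-4.16,"tz":3.42,"roll":-0.63},{"fingers":-1,"tx":0,"ty":-4.16,"tz":3.42,"roll":-0.63}]'
python3 -c "
from h import *
held();go(.5811,.1077,.0910,np.radians(91.76))"
```

```text
time: 49.4
tool_pos: [0.5808, 0.1084, 0.1473]
tool_rot: [2.999, 1.568, 3.029]
contact_force: [-0.1, 0.9, -1.9]
opening: 0.0376
[0.5808282  0.10843547 0.14730471] 0.037561544575104834
12184 [-0.0151  0.    ] [0.06   0.0467] 89.8 -0.0033
1037 [ 0.0287 -0.0005] [0.009  0.0379] 0.7 -0.0046
tx 1.416 ty -0.027 tz 0.008 roll -0.002 (q6 -1.55)
```

```bash
python3 -m crank '[{"fingers":-1,"tx":0.5,"ty":-0.02,"tz":0,"roll":0},{"fingers":-1,"tx":1,"ty":-0.02,"tz":0,"roll":0},{"fingers":-1,"tx":1.3,"ty":-0.02,"tz":0,"roll":0},{"fingers":-1,"tx":1.43,"ty":-0.02,"tz":0,"roll":0},{"fingers":-1,"tx":1.43,"ty":-0.02,"tz":0,"roll":0},{"fingers":-1,"tx":1.43,"ty":-0.02,"tz":0,"roll":0},{"fingers":-1,"tx":1.43,"ty":-0.02,"tz":0,"roll":0},{"fingers":-1,"tx":1.43,"ty":-0.02,"tz":0,"roll":0}]' 50
python3 -c "
from h import *
held()"
```

```text
time: 50.45
tool_pos: [0.5817, 0.1079, 0.0916]
tool_rot: [1.593, 1.57, 1.623]
contact_force: [-1.7, 5.2, -4.2]
opening: 0.0377
[0.58165912 0.10791288 0.09157719] 0.03770280232642167
12169 [-0.0152  0.    ] [0.06   0.0466] 89.8 -0.0033
1035 [ 0.029  -0.0006] [0.009  0.0378] 0.3 -0.0047
```

```bash
python3 -m crank '[{"fingers":-1,"tx":0.03,"ty":0,"tz":0,"roll":0},{"fingers":-1,"tx":0.04,"ty":0,"tz":0,"roll":0},{"fingers":-1,"tx":0.04,"ty":0,"tz":0.1,"roll":0},{"fingers":-1,"tx":0.04,"ty":0,"tz":0.2,"roll":0},{"fingers":-1,"tx":0.04,"ty":0,"tz":0.3,"roll":0},{"fingers":-1,"tx":0.04,"ty":0,"tz":0.4,"roll":0},{"fingers":-1,"tx":0.04,"ty":0,"tz":0.5,"roll":0},{"fingers":-1,"tx":0.04,"ty":0,"tz":0.5,"roll":0}]' 50
python3 -c "
from h import *
held()"
```

```text
time: 51.5
tool_pos: [0.6015, 0.1086, 0.0905]
tool_rot: [1.93, 1.57, 1.96]
contact_force: [-3.7, 6.2, -0.1]
opening: 0.038
[0.60148651 0.10857912 0.09045969] 0.03795071680436017
12170 [-0.0152  0.    ] [0.06   0.0468] 89.7 -0.0033
1038 [ 0.0287 -0.0005] [0.0379 0.0089] 89.7 -0.0046
```

```bash
python3 -m crank '[{"fingers":-1,"tx":0,"ty":0.02,"tz":0.1,"roll":0},{"fingers":-1,"tx":0,"ty":0.02,"tz":0.2,"roll":0},{"fingers":-1,"tx":0,"ty":0.02,"tz":0.3,"roll":0},{"fingers":-1,"tx":0,"ty":0.02,"tz":0.4,"roll":0},{"fingers":-1,"tx":0,"ty":0.02,"tz":0.5,"roll":0},{"fingers":-1,"tx":0,"ty":0.02,"tz":0.6,"roll":0},{"fingers":-1,"tx":0,"ty":0.02,"tz":0.7,"roll":0},{"fingers":-1,"tx":0,"ty":0.02,"tz":0.7,"roll":0}]' 50
python3 -c "
from h import *
held()
go(.6261,.1091,.0905)"
```

```text
time: 52.55
tool_pos: [0.6282, 0.1095, 0.0905]
tool_rot: [3.118, 1.567, -3.136]
contact_force: [-11.3, 2.5, 7.9]
opening: 0.0381
[0.62815996 0.10950308 0.09045591] 0.03806190639189094
12163 [-0.0152  0.    ] [0.0463 0.06  ] 0.0 -0.0033
3570 [ 0.0268 -0.0013] [0.0412 0.0574] 1.3 -0.0067
tx -0.000 ty -0.009 tz -0.052
```

```bash
python3 -m crank '[{"fingers":-1,"tx":0,"ty":0,"tz":0.03,"roll":0},{"fingers":-1,"tx":0,"ty":0,"tz":0.04,"roll":0},{"fingers":-1,"tx":0,"ty":0,"tz":0.04,"roll":0},{"fingers":-1,"tx":0,"ty":0,"tz":0.04,"roll":0},{"fingers":0.1,"tx":0,"ty":0,"tz":0,"roll":0},{"fingers":0.1,"tx":0,"ty":0,"tz":0,"roll":0},{"fingers":0.2,"tx":0,"ty":0,"tz":0,"roll":0},{"fingers":0.2,"tx":0,"ty":0,"tz":0,"roll":0}]' 50
python3 -m crank '[{"fingers":0.2,"tx":-0.5,"ty":0,"tz":0,"roll":0},{"fingers":0.2,"tx":-1,"ty":0,"tz":0,"roll":0},{"fingers":0.2,"tx":-1.5,"ty":0,"tz":0,"roll":0},{"fingers":0.2,"tx":-1.5,"ty":-1,"tz":0,"roll":0},{"fingers":0.2,"tx":-1.5,"ty":-2.2,"tz":0,"roll":0},{"fingers":0.2,"tx":-1.5,"ty":-3.4,"tz":0,"roll":0},{"fingers":0.2,"tx":-1.5,"ty":-4.6,"tz":0,"roll":0},{"fingers":0.2,"tx":-1.5,"ty":-5.6,"tz":-0.1,"roll":0}]'
python3 -c "
from h import *
v,X=bats('t13')
rects(X,.0075,.05,.40,.63,-.37,-.235,10)
y=-.121+.0307*(.623-.5627);print(y,observe()['tool_pos']);go(.623,y,.15,np.radians(91.76))"
```

```text
time: 53.6
tool_pos: [0.6301, 0.1092, 0.0897]
tool_rot: [-0.121, 1.57, -0.092]
contact_force: [-0.0, 0.1, 0.1]
opening: 0.0552
time: 54.6
tool_pos: [0.6326, -0.1167, 0.1497]
tool_rot: [-0.489, 1.57, -0.46]
contact_force: [0.8, 0.5, 1.1]
opening: 0.0557
315 [0.6252 0.1075] [0.0696 0.038 ] 1.6 0.0865
137 [ 0.602  -0.1194] [0.0302 0.0376] 5.3 0.0869
18 [ 0.5702 -0.2991] [0.0056 0.0216] 86.8 0.011
187 [ 0.4908 -0.3014] [0.1264 0.0169] 2.0 0.0141
-0.11914878999999999 [ 0.63207682 -0.12162137  0.14959828]
tx -0.010 ty 0.068 tz -0.225 roll -0.026 (q6 -1.90)
```

```bash
python3 -m crank '[{"fingers":0.2,"tx":0,"ty":0,"tz":-0.22,"roll":0},{"fingers":0.2,"tx":0,"ty":0,"tz":-0.22,"roll":0},{"fingers":0.2,"tx":0,"ty":0,"tz":-0.22,"roll":0},{"fingers":0.2,"tx":0,"ty":0,"tz":-0.22,"roll":0},{"fingers":0.2,"tx":0,"ty":0,"tz":-0.22,"roll":0},{"fingers":0.2,"tx":0,"ty":0,"tz":-0.22,"roll":0},{"fingers":0.2,"tx":0,"ty":0,"tz":-0.22,"roll":0},{"fingers":0.2,"tx":0,"ty":0,"tz":-0.22,"roll":0}]'
python3 -c "
from h import *
print(observe()['tool_pos'],observe()['opening']);go(.623,-.1192,.0895,np.radians(91.76))
v=shot('wrist');X=cloud(v);rects(X,.078,.1,.5,.66,-.17,-.08)"
```

```text
time: 55.65
tool_pos: [0.6237, -0.1149, 0.1497]
tool_rot: [1.72, 1.571, 1.75]
contact_force: [-0.3, 0.4, 0.3]
opening: 0.0553
[ 0.62367552 -0.11487743  0.14966807] 0.05533650373087706
tx 1.504 ty -0.108 tz -0.020 roll -0.005 (q6 -1.90)
7245 [ 0.6199 -0.1182] [0.0712 0.0382] 1.7 0.0863
```

```bash
python3 -m crank '[{"fingers":0.2,"tx":0.3,"ty":-0.1,"tz":0,"roll":0},{"fingers":0.2,"tx":0.9,"ty":-0.1,"tz":0,"roll":0},{"fingers":0.2,"tx":1.4,"ty":-0.1,"tz":0,"roll":0},{"fingers":0.2,"tx":1.5,"ty":-0.1,"tz":0,"roll":0},{"fingers":0.2,"tx":1.5,"ty":-0.1,"tz":0,"roll":0},{"fingers":-1,"tx":1.5,"ty":-0.1,"tz":0,"roll":0},{"fingers":-1,"tx":1.5,"ty":-0.1,"tz":0,"roll":0},{"fingers":-1,"tx":1.5,"ty":-0.1,"tz":0,"roll":0}]' 35
python3 -m crank '[{"fingers":-1,"tx":0,"ty":0,"tz":0,"roll":0},{"fingers":-1,"tx":0,"ty":0,"tz":-0.1,"roll":0},{"fingers":-1,"tx":0,"ty":0,"tz":-0.25,"roll":0},{"fingers":-1,"tx":0,"ty":0,"tz":-0.4,"roll":0},{"fingers":-1,"tx":0,"ty":0,"tz":-0.55,"roll":0},{"fingers":-1,"tx":0,"ty":0,"tz":-0.7,"roll":0},{"fingers":-1,"tx":0,"ty":0,"tz":-0.7,"roll":0},{"fingers":-1,"tx":0,"ty":0,"tz":-0.7,"roll":0}]'
python3 -m crank '[{"fingers":-1,"tx":-0.1,"ty":0,"tz":0,"roll":0},{"fingers":-1,"tx":-0.4,"ty":0,"tz":0,"roll":0},{"fingers":-1,"tx":-0.9,"ty":0,"tz":0,"roll":0},{"fingers":-1,"tx":-1.4,"ty":0,"tz":0,"roll":0},{"fingers":-1,"tx":-1.5,"ty":0,"tz":0,"roll":0},{"fingers":-1,"tx":-1.5,"ty":0,"tz":0,"roll":0},{"fingers":-1,"tx":-1.5,"ty":0,"tz":0,"roll":0},{"fingers":-1,"tx":-1.5,"ty":0,"tz":0,"roll":0}]'
python3 -c "
from h import *
held();go(.464,.2833,.15,np.radians(86.03))"
```

```text
time: 56.7
tool_pos: [0.6242, -0.1188, 0.0905]
tool_rot: [-0.135, 1.569, -0.105]
contact_force: [0.5, 1.7, 3.0]
opening: 0.0376
time: 57.7
tool_pos: [0.5954, -0.1198, 0.0902]
tool_rot: [-2.135, 1.571, -2.105]
contact_force: [1.7, 1.1, 7.1]
opening: 0.0377
time: 58.7
tool_pos: [0.5954, -0.1196, 0.1489]
tool_rot: [2.736, 1.569, 2.766]
contact_force: [-0.7, -0.5, -1.3]
opening: 0.0377
[ 0.59544483 -0.11956187  0.14890853] 0.03767484870057909
12522 [-0.0161  0.    ] [0.06   0.0482] 89.5 -0.0033
874 [ 0.0277 -0.0005] [0.0079 0.0374] 0.3 -0.0039
tx -0.016 ty 10.166 tz -2.986 roll 0.568 (q6 -1.92)
```

```bash
python3 -m crank '[{"fingers":-1,"tx":0,"ty":1,"tz":-0.2,"roll":0.1},{"fingers":-1,"tx":0,"ty":2.4,"tz":-0.6,"roll":0.2},{"fingers":-1,"tx":0,"ty":3.9,"tz":-1,"roll":0.3},{"fingers":-1,"tx":0,"ty":5.4,"tz":-1.5,"roll":0.4},{"fingers":-1,"tx":0,"ty":6.9,"tz":-2,"roll":0.5},{"fingers":-1,"tx":0,"ty":8.3,"tz":-2.4,"roll":0.57},{"fingers":-1,"tx":0,"ty":9.5,"tz":-2.8,"roll":0.57},{"fingers":-1,"tx":0,"ty":10.17,"tz":-2.98,"roll":0.57}]'
python3 -m crank '[{"fingers":-1,"tx":0,"ty":0,"tz":0,"roll":0},{"fingers":-1,"tx":0.6,"ty":0,"tz":0,"roll":0},{"fingers":-1,"tx":1.3,"ty":0,"tz":0,"roll":0},{"fingers":-1,"tx":1.9,"ty":0,"tz":0,"roll":0},{"fingers":-1,"tx":2.3,"ty":0,"tz":0,"roll":0},{"fingers":-1,"tx":2.5,"ty":0,"tz":0,"roll":0},{"fingers":-1,"tx":2.5,"ty":0,"tz":0,"roll":0},{"fingers":-1,"tx":2.5,"ty":0,"tz":0,"roll":0}]'
python3 -m crank '[{"fingers":0.1,"tx":0,"ty":0,"tz":0,"roll":0},{"fingers":0.1,"tx":0,"ty":0,"tz":0,"roll":0},{"fingers":0.1,"tx":-0.8,"ty":0,"tz":0,"roll":0},{"fingers":0.1,"tx":-1.8,"ty":0,"tz":0,"roll":0},{"fingers":0.1,"tx":-2.8,"ty":0,"tz":0,"roll":0},{"fingers":0.1,"tx":-3,"ty":-1,"tz":-0.5,"roll":0},{"fingers":0.2,"tx":-3,"ty":-2.2,"tz":-1,"roll":0},{"fingers":0.2,"tx":-3,"ty":-3.4,"tz":-1.4,"roll":0}]'
python3 -m crank '[{"fingers":0.2,"tx":0,"ty":0,"tz":0,"roll":0},{"fingers":0.2,"tx":0,"ty":0,"tz":0,"roll":0},{"fingers":0.2,"tx":0,"ty":0,"tz":0,"roll":0},{"fingers":0.2,"tx":0,"ty":0,"tz":0,"roll":0},{"fingers":0.2,"tx":0,"ty":0,"tz":0,"roll":0},{"fingers":0.2,"tx":0,"ty":0,"tz":0,"roll":0},{"fingers":0.2,"tx":0,"ty":0,"tz":0,"roll":0},{"fingers":0.2,"tx":0,"ty":0,"tz":0,"roll":0}]'
python3 -c "
from h import *
print(observe()['tool_pos'])
v,X=bats('tend');rects(X,.035,.06,.38,.65,.22,.42)
print('prod');rects(X,.0075,.05,.40,.63,-.37,-.235,10)
print('others');rects(X,.006,.06,.40,.47,-.15,.1,50);rects(X,.006,.06,.62,.72,-.31,-.22,50)
c=v[0][160:320,130:460];cv2.imwrite('pics/tend_c.png',cv2.resize(c,None,fx=2.4,fy=2.4,interpolation=cv2.INTER_CUBIC)[:,:,::-1])"
```

```text
time: 59.75
tool_pos: [0.4632, 0.2857, 0.1496]
tool_rot: [2.623, 1.57, 2.556]
contact_force: [-0.2, 0.2, -1.8]
opening: 0.0378
time: 60.75
tool_pos: [0.465, 0.2835, 0.0503]
tool_rot: [0.567, 1.57, 0.497]
contact_force: [-0.6, 0.7, -1.4]
opening: 0.0378
time: 61.75
tool_pos: [0.3983, 0.1506, 0.1701]
tool_rot: [0.177, 1.57, 0.109]
contact_force: [0.5, -0.7, 0.4]
opening: 0.0549
time: 62.75
tool_pos: [0.3992, 0.1516, 0.1697]
tool_rot: [1.038, 1.571, 0.968]
contact_force: [0.2, 0.3, -0.3]
opening: 0.0552
[0.39920345 0.15162175 0.169717  ]
312 [0.6257 0.1071] [0.0705 0.0382] 1.9 0.0866
389 [0.5711 0.348 ] [0.0385 0.0716] 85.3 0.0435
417 [0.5663 0.2757] [0.0403 0.0711] 86.6 0.0437
389 [0.4675 0.3552] [0.0378 0.0708] 86.2 0.0438
359 [0.4643 0.2827] [0.0405 0.0681] 87.2 0.044
prod
208 [ 0.4989 -0.301 ] [0.1427 0.0169] 1.4 0.0145
others
373 [ 0.4339 -0.0967] [0.0445 0.0641] 84.1 0.0115
253 [0.4335 0.0576] [0.0595 0.0559] 43.0 0.0097
523 [ 0.6621 -0.2669] [0.0664 0.0664] 26.8 0.0525
```

View pics/tend_c.png

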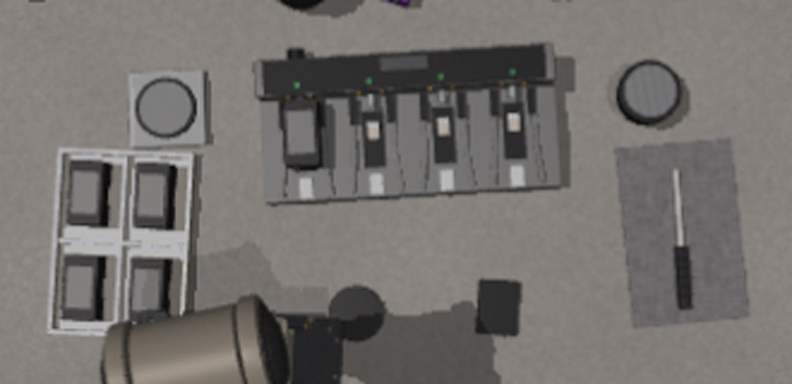

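```bash
python3 -c "
from cell import *
print(hand_in())"
```

```text
the job is handed in; nothing more can be done
None
```

I released all four charged batteries with the black prod (each sprang about 10 mm forward) and laid them in the tray, one to a compartment. The one spent battery went into bay 1, and I handed the job in at about 63 s of the 210 s allowed.

Last checks from the top camera:
- **Charged batteries:** the last readings put each within about 4 mm of its compartment centre. They lie flat, tops reading about 44 mm against 45 mm expected.
- **Spent battery:** it stayed latched after I let go. It sits under 1 mm from where that bay's battery was locked, about 1 to 2 mm to one side, which is within the 8 mm allowed.
- **Prod:** it lies flat on its mat, handle centre about 45 mm from the mat's centre lengthways. I saw no knock to it.
- **Other gear:** the lens, lens cap and card case were re-measured within about 3 mm of their starting places. The filter case was not re-measured and only looked unmoved in the last picture.

None of these checks failed. The two views put the tray centre about 3 mm apart in x, and the wrist camera read things 2 to 3 mm nearer in x than the top camera. Both are well inside the tolerances.

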